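# Stack two freshly oiled boards to dry, with spacer sticks between

### The arm

A 6-joint arm with a two-finger parallel gripper is mounted at the origin on the work surface. World frame = base frame: x ahead of the robot, y to its left, z up, the work surface at z = 0. Lengths are in mm, angles in rad, forces in N, time in s.
With the tool pointing down it reaches from about 325 to 900 mm from the base axis. Payload 6.1 kg.
Tool frame: the origin (TCP) lies at the very end of the fingers, on their centre line; the grasp point (between the pads) lies 19 mm behind it; z points along the fingers, x is the direction in which the jaws open and shut, and the axes are right-handed (so a half turn about z gives the same grasp; the last joint's range is limited). The gripper opens to 85 mm and grips with 20 to 120 N. Pads are 22 mm wide; open, the fingers measure 114 mm over their backs; the gripper's body (76 mm by 85 mm) begins 54 mm behind the grasp point. The pads swing forward as they close: fully open they stand 13 mm farther back than shut.
Start: joints at [0.975, 0.22, 1.526, -0, 1.395, -0.126], TCP at [282.94, 557.28, 231.3] pointing down, gripper open.
Joint ranges: [-2.98, 2.98], [-0.91, 2.08], [0.09, 2.57], [-1.24, 4.39], [0.2, 2.65], [-2.68, 2.68]. Speed limits (rad/s): [2.57, 2.57, 3.01, 3.14, 3.14, 3.14].

### API

Orientations are given as a unit quaternion [x, y, z, w].
In Python, from cell import state, capture, close_job gives the robot as it stands.
- The arm moves only by the tool move_arm, never from a script. Its argument "deltas" is a list of rows, each an object with "gripper": the opening, from 0 (shut) to 1 (fully open); "translation": the shift along the world's x, y, z in cm, a list of three; "twist": the turn about the world's z in rad. In form: [{"gripper": gripper, "translation": [dx, dy, dz], "twist": twist}, ...]. A call has 1 to 10 rows; each row shifts and turns the commanded pose from where the row before left it; what a row does not reach is not made up. A row lasts 1/10 s, in which the tool goes at most 50 mm and 8.59 degrees, less where a joint would pass 70% of its speed; a pose out of reach is approached as far as the arm can. A call with a gripper value outside its range is refused whole. The fingers move at their own pace and stop on an object; "grip_force" is the grip in N (left out, the last holds). Time passes only in rows, so rows that do not move let the fingers close. It gives the time, the measured TCP pose, the force and the opening at its end, in the units of the state.
- state(): the state, without advancing time (a new reading comes with each control period).
- capture(name): name is "scene" or "top" or "wrist"; returns a dict with "color" (420x560x3 uint8, red, green, blue), "range_z" (420x560 float32, mm along the optical axis (not along the pixel's ray), 0 where there is no reading), "fovy" (degrees; the focal length in pixels is half the picture's height over the tangent of half this angle, whatever the lens; pixels are square), "cx", "cy" (the principal point, pixels), "R" (3x3) and "t" (3): a world point X has camera coordinates R X + t; the wrist camera has in their place "tool_from_camera" (4x4, takes a point from camera to tool coordinates, whose origin is the TCP and whose axes are the tool frame's). Camera axes: x right, y down, z forward; pixel columns grow to the right and rows downward; lengths in mm; the calibration is good to about 2 mm. The wrist camera is an equidistant fisheye: a pixel r from the principal point sees the ray r / f radians off the axis. A picture is of the moment at which its call begins: read the wrist's pose just before it.
- close_job(): hands the job in, once; it reports no verdict.
The state is a dict: "t": time; "joint_positions": joint angles; "dq": joint speeds; "effort": joint torques, N m; "tcp_pos": TCP position; "tool_rot": TCP orientation; "wrist_force": force on the tool from outside, world axes, zero at the start; "moment": the same for the moment, N m; "opening": opening from 0.0 (shut) to 1.0 (fully open).
Only numpy, scipy, OpenCV 4.12 (cv2) and the standard library are available. Lean on these libraries where they do the work, as an engineer would, in place of code of your own. Each camera call takes 0.05 s, during which the arm holds its last target.

### The job

Stack the oiled boards to dry on the rack: first lay the dark board centred along the rack across its two bearers; then lay a spacer stick crosswise on it straight above each bearer, the red-ended stick over the red bearer and the blue-ended one over the blue; then lay the pale board on the sticks directly above the dark one; and last stand the steel weight, knob up, on the middle of the pale board. Let go of everything, and leave the glue bottle and the small wooden box where they are.

Things in the scene. Friction and masses are not known exactly. Their poses are not given: they have to be found in the camera images.
- rack: drying rack, fixed to the bench: a grey base board 200 x 100 x 10 mm carrying a red and a blue bearer bar. Origin at the centre of its underside (on the bench), x along its 200 mm length, y across, z up. The stack is to be centred on this origin, its boards lengthwise along x
- bearer_red: bearer of the rack: a bar painted red all over, 20 mm wide, 110 mm long, 20 mm tall, fixed on the base board, its top 30 mm above the bench. Origin at the centre of its underside (10 mm above the bench); y along its length, parallel to the rack's y. It lies 60 mm from the rack's middle along the rack's x, the blue one as far on the other side; which is on which side changes
- bearer_blue: bearer of the rack: a bar painted blue all over, 20 mm wide, 110 mm long, 20 mm tall, fixed on the base board, its top 30 mm above the bench. Origin at the centre of its underside (10 mm above the bench); y along its length, parallel to the rack's y. It lies 60 mm from the rack's middle along the rack's x, the red one as far on the other side; which is on which side changes
- dark_board: dark brown board, 190 x 60 x 20 mm, sharp-edged; origin at the centre of its underside, x along its length, y across its width, z up; starts flat on the bench; about 0.15 kg
- pale_board: pale pine board, 190 x 60 x 20 mm, sharp-edged; origin at the centre of its underside, x along its length, y across its width, z up; starts flat on the bench; about 0.11 kg
- stick_red: spacer stick of pale wood with its last 26 mm at both ends painted red, 90 x 16 x 16 mm, about 20 g; origin at the centre of its underside, x along its length, z up; starts flat on the bench
- stick_blue: spacer stick of pale wood with its last 26 mm at both ends painted blue, 90 x 16 x 16 mm, about 20 g; origin at the centre of its underside, x along its length, z up; starts flat on the bench
- weight: steel weight, about 0.55 kg: a disc 64 mm across and 20 mm tall, on it a neck 16 mm across, and a round knob 26 mm across with straight sides from 34 to 54 mm above the underside (54 mm is the top); take it by the knob. Origin at the centre of its underside, z up (knob up)
- glue_bottle: bystander: white plastic glue bottle with a red cap, 68 mm across, 150 mm tall, standing at the far left of the bench; origin at the centre of its underside
- pencil_box: bystander: small empty open-topped plywood box, 75 x 75 x 55 mm tall, standing on the bench among the work; origin at the centre of its underside

How it is judged:
By the outcome, as a careful person would: the job done as asked, in the order asked, and still so for the second after the job is handed in, with the robot touching nothing.
It also fails if it takes over 120 s, if anything falls off the work surface, if the arm or the gripper's body presses on something with over 40 N, if the wrist force passes 120 N, or if a joint passes its speed limit or range.

## Working session

There is one attempt and no reset: what is moved stays moved. The work goes in short steps, Python scripts to look and compute and a tool call to move; the robot and the scene stay as the last step left them, time stands still between calls to the robot, and variables do not carry over. Pictures are saved under pics/ and viewed, and the job is handed in when it is done.

Besides the shell and the picture viewer there is one more tool, called after "Request:" as a command line: name --argument value ..., lists and objects as JSON in quotes. move_arm: Moves the arm, as the interface text tells. Its arguments: {"type":"object","properties":{"deltas":{"type":"array"},"grip_force":{"type":"number"}},"required":["deltas"]}

```bash
mkdir -p pics; ls
cat > h.py <<'E'
import numpy as np, cv2
from cell import state, capture, close_job
def f(c): return c["color"].shape[0]/2/np.tan(np.radians(c["fovy"])/2)
def cloud(c):
    F=f(c); h,w=c["range_z"].shape
    u,v=np.meshgrid(np.arange(w),np.arange(h)); z=c["range_z"].astype(float)
    P=np.stack([(u-c["cx"])/F*z,(v-c["cy"])/F*z,z],-1)
    R=np.array(c["R"]);t=np.array(c["t"])
    return (P-t)@R
def save(c,n): cv2.imwrite("pics/"+n,c["color"][:,:,::-1])
E
python3 - <<'E'
from h import *
print(state())
import pickle
for n in("scene","top"):
    c=capture(n);save(c,n+"0.png");print(n,c["fovy"],c["cx"],c["cy"],c["R"],c["t"]);pickle.dump(c,open(n+"0.pkl","wb"))
E
```

```text
pics
{'t': 0.0, 'joint_positions': array([ 9.74897936e-01,  2.21209605e-01,  1.52763406e+00, -2.36753908e-05,
        1.39468701e+00, -1.26055358e-01]), 'dq': array([8.60273661e-05, 1.39090708e-03, 1.03224669e-03, 1.76063947e-03,
       1.31556638e-04, 6.03660961e-04]), 'effort': array([ 1.98412898e-03, -4.96915090e+01, -3.89391518e+01,  1.42516897e-04,
        1.11163568e-02, -4.21614675e-05]), 'tcp_pos': array([282.60640204, 556.77233616, 230.19732464]), 'tool_rot': array([ 8.52273797e-01,  5.23095054e-01, -8.78238328e-04,  4.09650771e-04]), 'wrist_force': array([ 0.80935519, -0.82703298,  0.15853128]), 'moment': array([-0.05917499,  0.02041258,  0.00220226]), 'opening': 0.9978096325867709}
scene 47.574524334627625 282.315415659297 217.49716517476136 [[ 0.18207969  0.98325555 -0.00745004]
 [ 0.73734783 -0.14154707 -0.66051693]
 [-0.65051147  0.11477344 -0.75077419]] [ -94.23647307 -384.30929567 1680.55990094]
top 51.78258693874348 275.5615497600051 216.09430741373473 [[-0.01128634 -0.99946224  0.03078718]
 [-0.98629704  0.00605912 -0.16486792]
 [ 0.16459272 -0.03222606 -0.98583504]] [-3.46079389e-01  5.44359134e+02  9.12688752e+02]
```

View pics/scene0.png

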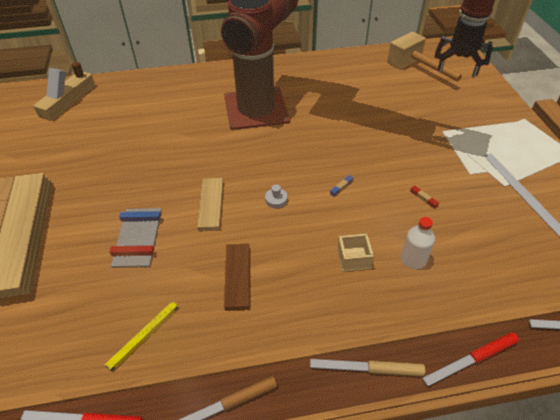

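View pics/top0.png

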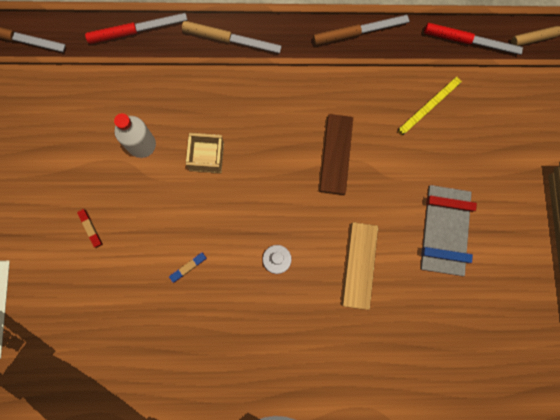

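The scene and top views agree. In the top view the dark board is at about (336,154), the pale board (360,265) and the rack (447,230) with red at the far side. The weight is at (277,258), the blue stick (188,267), the red stick (90,228), the box (204,153) and the bottle (135,135).

```bash
cat >> h.py <<'E'
def plane(c,uv,z):
    F=f(c);R=np.array(c["R"]);t=np.array(c["t"]);uv=np.atleast_2d(uv).astype(float)
    d=np.stack([(uv[:,0]-c["cx"])/F,(uv[:,1]-c["cy"])/F,np.ones(len(uv))],-1)@R
    o=-R.T@t
    return o+d*((z-o[2])/d[:,2])[:,None]
E
python3 - <<'E'
from h import *
import pickle
for n in("top","scene"):
    c=pickle.load(open(n+"0.pkl","rb"));P=cloud(c);Z=P[:,:,2]
    ok=(c["range_z"]>0)&(P[:,:,0]>200)&(P[:,:,0]<850)&(abs(P[:,:,1])<700)
    print(n,"bench",np.percentile(Z[ok],[5,25,50,75]))
    m=(ok&(Z>7)).astype(np.uint8)
    k,lab,st,ce=cv2.connectedComponentsWithStats(m)
    for i in range(1,k):
        if st[i,4]<25: continue
        mm=lab==i; p=P[mm]; zt=np.percentile(p[:,2],90)
        top=mm&(abs(Z-zt)<5); q=P[top][:,:2]
        r=cv2.minAreaRect(plane(c,np.argwhere(top)[:,::-1],zt)[:,:2].astype(np.float32))
        print(ce[i].round(),st[i,4],"zt %.1f"%zt,"mean",q.mean(0).round(1),"rect",np.round(r[0],1),np.round(r[1],1),round(r[2],1),c["color"][top].mean(0).round())
E
```

```text
top bench [-2.57984409 -0.77334063  0.49939127  1.93557803]
[422. 113.] 423 zt 18.7 mean [ 800.1 -361.5] rect [ 802.2 -363.8] [ 17.4 156. ] 42.1 [213. 195.  35.]
[134. 136.] 1267 zt 149.3 mean [723.7 307.5] rect [723.8 307.8] [29.8 30.3] 0.1 [203.  41.  29.]
[336. 155.] 2043 zt 22.5 mean [ 695.  -149.9] rect [ 695.9 -149.6] [ 59.9 189.6] 82.2 [89. 47. 24.]
[204. 153.] 1114 zt 55.5 mean [694.  155.2] rect [693.3 154.7] [74.9 75.4] 85.6 [188. 151.  90.]
[556. 201.] 538 zt 34.4 mean [ 621.  -660.6] rect [ 607.8 -655.8] [ 11.8 102.3] 83.1 [59. 43. 24.]
[447. 231.] 3722 zt 30.7 mean [ 514.  -400.2] rect [ 515.4 -400.3] [110.7 140.1] 80.5 [96. 52. 70.]
[ 89. 228.] 349 zt 18.6 mean [524.7 413.9] rect [524.6 412.9] [90.1 17.5] 28.7 [167.  72.  41.]
[360. 266.] 2332 zt 22.6 mean [ 433.7 -194.7] rect [ 435.4 -194.2] [ 60.2 188.9] 81.3 [197. 148.  81.]
[277. 259.] 634 zt 53.8 mean [450.7  -7.4] rect [450.1  -8. ] [23.8 23.7] 89.5 [189. 182. 173.]
[187. 268.] 327 zt 18.6 mean [434.8 192. ] rect [434.9 191.7] [17.  89.8] 35.9 [108. 100. 102.]
scene bench [-3.02753454 -0.92086935  0.66222359  2.66
[... 398 characters left out ...]
 92.]
[276. 196.] 365 zt 53.0 mean [455.2  -6.5] rect [454.5  -6.1] [22.8 23.9] 79.1 [159. 149. 142.]
[425. 196.] 205 zt 18.1 mean [529.2 415.4] rect [529.5 411.7] [90.9 23.7] 28.5 [162.  86.  52.]
[136. 237.] 2129 zt 30.2 mean [ 525.  -400.1] rect [ 520.3 -400. ] [110.5 143.2] 80.5 [118.  73.  80.]
[418. 244.] 1174 zt 144.7 mean [731.3 306.3] rect [727.4 308.4] [29.9 37.2] 49.1 [165.  52.  31.]
[355. 252.] 1013 zt 55.1 mean [699.6 155.5] rect [698.5 155. ] [75.3 77.9] 85.4 [184. 156. 104.]
[237. 277.] 1589 zt 22.3 mean [ 705.4 -150.7] rect [ 702.2 -150.6] [ 57.8 190.5] 82.2 [110.  67.  37.]
[151. 326.] 522 zt 18.1 mean [ 804.1 -361.8] rect [ 807.7 -362.3] [ 20.5 152.7] 41.7 [198. 179.  20.]
```

Request:
move_arm --deltas '[{"gripper":1,"translation":[1.0,-2.0,0.1],"twist":0.02},{"gripper":1,"translation":[1.6,-4.1,0.1],"twist":0.02},{"gripper":1,"translation":[1.6,-4.1,0.1],"twist":0.02},{"gripper":1,"translation":[1.6,-4.1,0.1],"twist":0.02},{"gripper":1,"translation":[1.6,-4.1,0.1],"twist":0.02},{"gripper":1,"translation":[1.6,-4.1,0.1],"twist":0.02},{"gripper":1,"translation":[1.6,-4.1,0.1],"twist":0.02},{"gripper":1,"translation":[1.6,-4.1,0.1],"twist":0.02},{"gripper":1,"translation":[1.6,-4.1,0.1],"twist":0.02},{"gripper":1,"translation":[1.6,-4.1,0.1],"twist":0.02}]'

```text
t: 1.1
tcp_pos: [437.0, 166.5, 241.1]
tool_rot: [0.795, 0.606, -0.0, -0.0]
wrist_force: [0.6, 1.2, -0.5]
opening: 1.0
```

Request:
move_arm --deltas '[{"gripper":1,"translation":[1.6,-4.1,0.1],"twist":0.02},{"gripper":1,"translation":[1.6,-4.1,0.1],"twist":0.02},{"gripper":1,"translation":[1.6,-4.1,0.1],"twist":0.02},{"gripper":1,"translation":[1.6,-4.1,0.1],"twist":0.02},{"gripper":1,"translation":[1.6,-4.1,0.1],"twist":0.02},{"gripper":1,"translation":[1.6,-4.1,0.1],"twist":0.02},{"gripper":1,"translation":[1.6,-4.1,0.1],"twist":0.0},{"gripper":1,"translation":[1.6,-4.1,0.1],"twist":0.0},{"gripper":1,"translation":[1.2,-2.5,0],"twist":0.0},{"gripper":1,"translation":[0,0,0],"twist":0}]'

```text
t: 2.1
tcp_pos: [577.3, -188.2, 248.3]
tool_rot: [0.759, 0.651, -0.0, -0.0]
wrist_force: [0.0, 0.6, -0.8]
opening: 0.998
```

Run:
```python
from h import *
import pickle
s=state();c=capture("wrist");save(c,"w1.png");pickle.dump((s,c),open("w1.pkl","wb"))
print(s["tcp_pos"],s["tool_rot"],s["t"],c["fovy"],c["cx"],c["cy"],np.round(c["tool_from_camera"],3))
```

```text
[ 577.25079036 -188.2015962   248.28563014] [ 7.59270155e-01  6.50775369e-01 -4.95039324e-04 -8.06654501e-05] 2.1 65.70646984690485 281.417746134193 209.94733532987945 [[ 1.00000e+00  1.00000e-03  0.00000e+00 -6.91000e-01]
 [-1.00000e-03  9.63000e-01  2.69000e-01 -6.65980e+01]
 [-0.00000e+00 -2.69000e-01  9.63000e-01 -1.43769e+02]
 [ 0.00000e+00  0.00000e+00  0.00000e+00  1.00000e+00]]
```

View pics/w1.png

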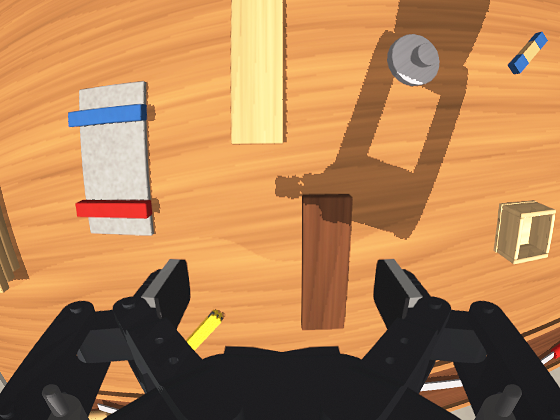

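Wrist view: red bearer about (113,209), blue bearer about (107,115), dark board (327,262) in full, pale board (258,70) cut off at the top edge, weight (413,60). Next I measure these in the base frame.

```bash
cat >> h.py <<'E'
from scipy.spatial.transform import Rotation as Ro
def wrays(c,s,uv):
    F=f(c);uv=np.atleast_2d(uv).astype(float)
    d=(uv-[c["cx"],c["cy"]])/F; th=np.linalg.norm(d,axis=1)+1e-12
    r=np.c_[d/th[:,None]*np.sin(th)[:,None],np.cos(th)]
    T=np.array(c["tool_from_camera"]);Rw=Ro.from_quat(s["tool_rot"]).as_matrix()
    return Rw@T[:3,3]+s["tcp_pos"], (r@T[:3,:3].T)@Rw.T, r
def wplane(c,s,uv,z):
    o,d,_=wrays(c,s,uv); return o+d*((z-o[2])/d[:,2])[:,None]
def wcloud(c,s):
    h,w=c["range_z"].shape;u,v=np.meshgrid(np.arange(w),np.arange(h))
    o,d,r=wrays(c,s,np.c_[u.ravel(),v.ravel()])
    P=o+d*(c["range_z"].ravel()/np.maximum(r[:,2],.05))[:,None]
    P[(c["range_z"].ravel()<=0)]=np.nan
    return P.reshape(h,w,3)
def rect(p):
    """center, long side, short side, long-axis angle deg in (-90,90]"""
    r=cv2.minAreaRect(np.asarray(p)[:,:2].astype(np.float32)); w,h=r[1]; a=r[2]+(90 if h>w else 0)
    a=(a+90)%180-90
    return np.round([*r[0],max(w,h),min(w,h),a],1)
E
cat > meas.py <<'E'
from h import *
import sys
def comps(c,P,pl,lo=7,hi=200,minz=None):
    Z=np.nan_to_num(P[:,:,2],nan=-99);X=P[:,:,0];Y=P[:,:,1]
    m=((Z>lo)&(Z<hi)).astype(np.uint8); k,lab,st,ce=cv2.connectedComponentsWithStats(m)
    for i in range(1,k):
        if st[i,4]<60: continue
        mm=lab==i;zt=np.percentile(Z[mm],85);top=mm&(abs(Z-zt)<4)
        yield ce[i].round(),st[i,4],round(float(zt),1),rect(pl(np.argwhere(top)[:,::-1],zt)),c["color"][top].mean(0).round()
E
python3 - <<'E'
from meas import *
import pickle
s,c=pickle.load(open("w1.pkl","rb"));P=wcloud(c,s)
print("bench",P[250,250],P[30,350])
for x in comps(c,P,lambda uv,z:wplane(c,s,uv,z)): print(*x)
hsv=cv2.cvtColor(c["color"],cv2.COLOR_RGB2HSV)
def bear(hsv,P,pl,z):
  for n,h in(("red",((hsv[...,0]<6)|(hsv[...,0]>174))),("blue",(hsv[...,0]>100)&(hsv[...,0]<130))):
    m=h&(hsv[...,1]>150)&(abs(P[...,2]-z)<4)&(P[...,1]<-300)
    print(n,m.sum(),rect(pl(np.argwhere(m)[:,::-1],z)))
bear(hsv,P,lambda uv,z:wplane(c,s,uv,z),30)
c=pickle.load(open("top0.pkl","rb"));bear(cv2.cvtColor(c["color"],cv2.COLOR_RGB2HSV),cloud(c),lambda uv,z:plane(c,uv,z),30)
E
```

```text
bench [ 666.01729895 -244.0041519     1.5518755 ] [408.84042931 -79.46802077   1.71797845]
[257.  72.] 7619 22.0 [ 446.7 -197.5  172.6   60.2   -8.7] [251. 230. 152.]
[528.  53.] 609 18.1 [437.4 189.1  93.3  18.7 -54.2] [132. 151. 165.]
[413.  60.] 2049 54.2 [453.4  -9.1  26.7  25.4  89.7] [148. 142. 143.]
[114. 159.] 10035 30.7 [ 518.3 -400.8  140.   112.5   -9.5] [148.  93. 129.]
[325. 260.] 6328 21.9 [ 698.2 -150.8  189.7   59.8   -7.7] [141.  84.  54.]
[525. 231.] 3021 55.0 [695.5 152.2  80.2  76.6  85.7] [225. 207. 152.]
[  6. 259.] 787 47.7 [ 649.1 -662.2   45.2   10.8   -1.3] [113.  88.  58.]
[204. 330.] 545 17.8 [ 777.9 -334.5   77.8   18.2  -48.5] [251. 248.  70.]
[541. 331.] 260 13.6 [933.  268.1 108.1  19.5 -89.5] [202. 135.  78.]
[552. 354.] 164 25.0 [1013.1  333.1   33.1   15.1   22.8] [212.  40.  34.]
[442. 366.] 166 13.7 [933.5  35.6  45.3  18.9 -88.5] [210. 141.  81.]
[553. 366.] 71 13.7 [1072.5  356.    47.7   20.1   89.6] [190. 127.  74.]
[441. 384.] 310 19.7 [977.4  42.6  90.2  22.5  76.1] [225. 221. 220.]
[117. 397.] 271 13.6 [ 934.  -563.4  108.4   18.8  -89.5] [208. 141.  81.]
[458. 406.] 143 13.5 [1072.4   91.3   63.5   20.    90. ] [188. 125.  73.]
[101. 412.] 266 27.4 [ 987.7 -632.2   63.4   16.   -79.3] [235. 195. 124.]
red 1099 [ 576.9 -410.6  112.    20.4   80.2]
blue 1116 [ 459.5 -391.6  111.1   19.2   80.8]
red 681 [ 790.7 -424.2  460.1  116.7   -4.4]
blue 310 [ 456.6 -391.3  104.7   15.8   80.8]
```

Request:
move_arm --deltas '[{"gripper":1,"translation":[3.0,1.0,-2.0],"twist":0.017},{"gripper":1,"translation":[4.0,1.2,-3.0],"twist":0},{"gripper":1,"translation":[4.0,1.2,-3.0],"twist":0},{"gripper":1,"translation":[1.1,0.4,-3.5],"twist":0},{"gripper":1,"translation":[0,0,-3.5],"twist":0},{"gripper":1,"translation":[0,0,-3],"twist":0},{"gripper":1,"translation":[0,0,-2],"twist":0},{"gripper":1,"translation":[0,0,-1],"twist":0},{"gripper":1,"translation":[0,0,0],"twist":0},{"gripper":1,"translation":[0,0,0],"twist":0}]'

```text
t: 3.15
tcp_pos: [696.3, -147.0, 42.3]
tool_rot: [0.752, 0.659, 0.0, 0.001]
wrist_force: [0.3, -0.1, 0.6]
opening: 1.003
```

Run:
```python
from meas import *
s=state();c=capture("wrist");save(c,"w2.png");P=wcloud(c,s)
print(s["tcp_pos"],2*np.degrees(np.arctan2(s["tool_rot"][1],s["tool_rot"][0])))
for x in comps(c,P,lambda uv,z:wplane(c,s,uv,z),hi=30): print(*x)
```

```text
[ 696.34788597 -147.03156748   42.26683863] 82.42100994677206
[276. 206.] 29609 21.8 [ 687.4 -149.4  164.1   59.5   -7.7] [167. 101.  66.]
```

View pics/w2.png

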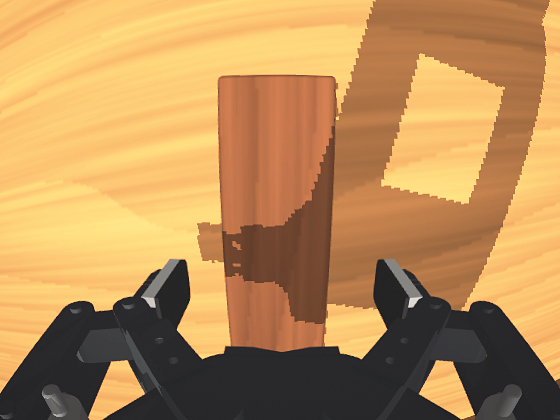

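The wrist view shows the board between the open pads, about 4 mm off the centre line. I correct that, lower and grip.

Request:
move_arm --deltas '[{"gripper":1,"translation":[0.25,-0.37,-0.5],"twist":0},{"gripper":1,"translation":[0,0,-1.2],"twist":0},{"gripper":1,"translation":[0,0,-1.2],"twist":0},{"gripper":1,"translation":[0,0,-0.7],"twist":0},{"gripper":1,"translation":[0,0,-0.3],"twist":0},{"gripper":1,"translation":[0,0,0],"twist":0},{"gripper":0.75,"translation":[0,0,0],"twist":0}]' --grip_force 40

```text
t: 3.9
tcp_pos: [698.4, -151.1, 2.0]
tool_rot: [0.752, 0.659, 0.0, 0.0]
wrist_force: [-0.6, -0.3, 0.4]
opening: 0.854
```

Request:
move_arm --deltas '[{"gripper":0.7,"translation":[0,0,0],"twist":0},{"gripper":0.6,"translation":[0,0,0],"twist":0},{"gripper":0.5,"translation":[0,0,0],"twist":0},{"gripper":0.5,"translation":[0,0,0],"twist":0},{"gripper":0.5,"translation":[0,0,0],"twist":0}]'

```text
t: 4.4
tcp_pos: [699.0, -151.3, 3.0]
tool_rot: [0.752, 0.659, 0.0, 0.001]
wrist_force: [0.4, 0.4, 5.6]
opening: 0.688
```

Run:
```python
from meas import *
s=state();c=capture("wrist");save(c,"w3.png");P=wcloud(c,s)
print(s["tcp_pos"],2*np.degrees(np.arctan2(s["tool_rot"][1],s["tool_rot"][0])),s["wrist_force"],s["opening"])
for x in comps(c,P,lambda uv,z:wplane(c,s,uv,z),hi=30): print(*x)
```

```text
[ 698.95528987 -151.27286302    2.960397  ] 82.39405895394283 [0.43294164 0.40404808 5.63482969] 0.6879865105958886
[282. 197.] 42863 21.8 [ 673.4 -148.5  135.7   87.9   -7.5] [158.  96.  64.]
```

View pics/w3.png

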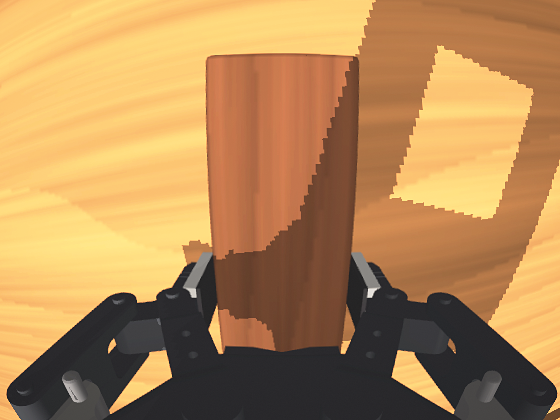

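Request:
move_arm --deltas '[{"gripper":0.5,"translation":[0,0,0.5],"twist":0},{"gripper":0.5,"translation":[0,0,1.5],"twist":0},{"gripper":0.5,"translation":[0,0,2.5],"twist":0},{"gripper":0.5,"translation":[0,0,2.5],"twist":0},{"gripper":0.5,"translation":[-0.8,-1,2.0],"twist":0},{"gripper":0.5,"translation":[-1.5,-2,1],"twist":-0.003},{"gripper":0.5,"translation":[-2,-2.8,0],"twist":-0.01},{"gripper":0.5,"translation":[-2,-2.8,0],"twist":-0.01},{"gripper":0.5,"translation":[-2,-2.8,0],"twist":-0.01},{"gripper":0.5,"translation":[-2,-2.8,0],"twist":0}]'

```text
t: 5.45
tcp_pos: [594.2, -294.0, 102.6]
tool_rot: [0.763, 0.646, -0.0, 0.0]
wrist_force: [-0.3, -0.6, -1.4]
opening: 0.688
```

Request:
move_arm --deltas '[{"gripper":0.5,"translation":[-2,-2.8,0],"twist":0},{"gripper":0.5,"translation":[-2,-2.8,0],"twist":0},{"gripper":0.5,"translation":[-2,-2.8,0],"twist":0},{"gripper":0.5,"translation":[-1.2,-1.6,0],"twist":0},{"gripper":0.5,"translation":[-0.6,-0.8,0],"twist":0},{"gripper":0.5,"translation":[0,0,0],"twist":0},{"gripper":0.5,"translation":[0,0,0],"twist":0}]'

```text
t: 6.15
tcp_pos: [517.7, -400.4, 102.1]
tool_rot: [0.763, 0.646, 0.0, -0.0]
wrist_force: [0.1, 0.2, -1.9]
opening: 0.69
```

```bash
cat > look.py <<'E'
from meas import *
import pickle,sys
n=sys.argv[1]
s=state();c=capture("wrist");save(c,"w%s.png"%n);t=capture("top");save(t,"t%s.png"%n)
pickle.dump((s,c,t),open("l%s.pkl"%n,"wb"))
print(s["t"],s["tcp_pos"].round(1),"ang %.2f"%(2*np.degrees(np.arctan2(s["tool_rot"][1],s["tool_rot"][0]))),s["wrist_force"].round(1),s["opening"])
E
python3 look.py 4; python3 -c "
import cv2,numpy as np
a=cv2.imread('pics/w4.png');b=cv2.resize(cv2.imread('pics/t4.png')[150:350,330:530],(420,420),interpolation=0)
cv2.imwrite('pics/c4.png',cv2.resize(np.hstack([a,b]),(800,343)))"
```

```text
6.15 [ 517.7 -400.4  102.1] ang 80.51 [ 0.1  0.2 -1.9] 0.690079446850631
```

View pics/c4.png

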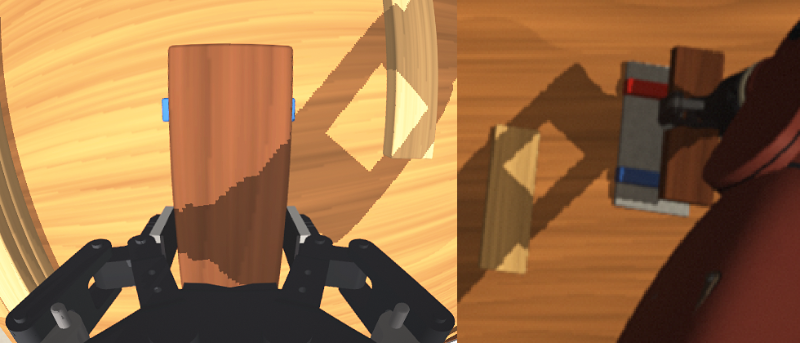

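The wrist view shows the board held square, with the blue bearer's ends at both sides, about (165,110) and (293,110) in the composite. I measure both before lowering.

Run:
```python
from meas import *
import pickle
s,c,t=pickle.load(open("l4.pkl","rb"));P=wcloud(c,s);Z=P[...,2]
m=(abs(Z-120)<6); m[250:]=0
q=wplane(c,s,np.argwhere(m)[:,::-1],np.median(Z[m]));R=rect(q);print("top z",np.median(Z[m]),R)
a=np.radians(-9.5);u=np.array([np.cos(a),np.sin(a)]);v=np.array([-u[1],u[0]])
print("near end along u rel rack", (q[:,:2]-[518.2,-401])@u.T if 0 else np.percentile((q[:,:2]-[518.2,-401])@u,[0.5,1]), "v range",np.percentile((q[:,:2]-[518.2,-401])@v,[.3,99.7]))
hsv=cv2.cvtColor(c["color"],cv2.COLOR_RGB2HSV)
b=(hsv[...,0]>95)&(hsv[...,0]<130)&(hsv[...,1]>120)&(abs(Z-30)<5)
w=wplane(c,s,np.argwhere(b)[:,::-1],31);d=(w[:,:2]-[518.2,-401])
print("blue u",np.percentile(d@u,[1,99]),"v",np.percentile(d@v,[.3,99.7]),b.sum())
```

```text
top z 120.34340300215446 [ 464.3 -392.    79.2   59.3   -9.5]
near end along u rel rack [-93.60802236 -93.21350012] v range [-29.33857238  29.39039312]
blue u [-69.28793685 -50.41002253] v [-55.53310122  52.63560764] 282
```

Request:
move_arm --deltas '[{"gripper":0.5,"translation":[-0.08,-0.06,-1.5],"twist":0},{"gripper":0.5,"translation":[0,0,-2],"twist":0},{"gripper":0.5,"translation":[0,0,-1.7],"twist":0},{"gripper":0.5,"translation":[0,0,-0.8],"twist":0},{"gripper":0.5,"translation":[0,0,-0.5],"twist":0},{"gripper":0.5,"translation":[0,0,-0.2],"twist":0},{"gripper":0.5,"translation":[0,0,-0.15],"twist":0},{"gripper":0.5,"translation":[0,0,0],"twist":0}]'

```text
t: 7.05
tcp_pos: [516.8, -402.1, 34.1]
tool_rot: [0.763, 0.646, 0.0, 0.001]
wrist_force: [-0.7, 0.4, -0.8]
opening: 0.689
```

Request:
move_arm --deltas '[{"gripper":0.5,"translation":[0,0.05,-0.1],"twist":0},{"gripper":0.5,"translation":[0,0,0],"twist":0}]'

```text
t: 7.25
tcp_pos: [516.7, -401.4, 33.0]
tool_rot: [0.763, 0.646, 0.0, 0.0]
wrist_force: [-0.2, -0.5, -0.4]
opening: 0.688
```

Request:
move_arm --deltas '[{"gripper":0.72,"translation":[0,0,0],"twist":0},{"gripper":0.8,"translation":[0,0,0],"twist":0},{"gripper":0.9,"translation":[0,0,0],"twist":0},{"gripper":0.95,"translation":[0,0,0.5],"twist":0},{"gripper":0.95,"translation":[0,0,2],"twist":0},{"gripper":0.95,"translation":[0,0,4],"twist":0},{"gripper":0.95,"translation":[0,0,4.5],"twist":0},{"gripper":0.95,"translation":[0,0,4.5],"twist":0},{"gripper":0.95,"translation":[0,2,3],"twist":0},{"gripper":0.95,"translation":[0,0,0],"twist":0}]'

```text
t: 8.25
tcp_pos: [519.2, -381.8, 225.0]
tool_rot: [0.763, 0.647, 0.001, 0.005]
wrist_force: [0.5, -0.8, 0.6]
opening: 0.952
```

```bash
python3 look.py 5
python3 - <<'E'
from meas import *
import pickle
s,c,t=pickle.load(open("l5.pkl","rb"));P=wcloud(c,s);Z=P[...,2]
for x in comps(c,P,lambda uv,z:wplane(c,s,uv,z),lo=42,hi=70): print(*x)
for x in comps(c,P,lambda uv,z:wplane(c,s,uv,z),lo=26,hi=36): print(*x)
E
```

```text
8.25 [ 519.2 -381.8  225. ] ang 80.57 [ 0.5 -0.8  0.6] 0.952445608596305
[ 29. 210.] 15517 63.7 [ 504.8 -707.4  454.8  185.8  -26. ] [245. 213. 137.]
[557.  97.] 103 51.8 [452.1 -21.4  20.7   6.4  -7.7] [115. 111. 111.]
[263. 181.] 10643 51.9 [ 517.2 -402.   189.2   60.    -9.7] [150.  89.  58.]
[ 58. 168.] 1335 34.7 [ 4.471e+02 -6.598e+02  3.679e+02  7.400e+00  2.000e-01] [116.  90.  59.]
[305. 128.] 453 31.9 [ 465.9 -350.2   22.7   19.7   81.3] [ 73. 128. 198.]
[221. 129.] 394 31.8 [ 452.1 -435.5   22.2   20.    78.7] [ 85. 144. 219.]
[225. 237.] 324 31.7 [ 568.3 -455.1   20.9   20.4   81.5] [235.  53.  46.]
[303. 237.] 378 31.7 [ 582.6 -369.6   24.4   19.    80.5] [220.  50.  44.]
[461. 411.] 71 30.0 [ 985.4 -124.6   32.7   22.   -73.9] [217. 144.  83.]
```

View pics/w5.png

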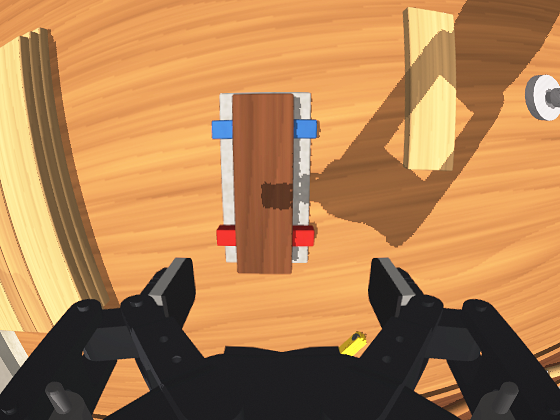

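The wrist view shows the dark board centred across both bearers: board centre (517.2,-402.0), rack centre (517.3,-402.1). Next is the red stick.

Request:
move_arm --deltas '[{"gripper":0.8,"translation":[0,2,0],"twist":-0.06},{"gripper":0.8,"translation":[0.05,4,0],"twist":-0.12},{"gripper":0.8,"translation":[0.05,4,0],"twist":-0.12},{"gripper":0.8,"translation":[0.05,4,0],"twist":-0.12},{"gripper":0.8,"translation":[0.05,4,0],"twist":-0.12},{"gripper":0.8,"translation":[0.05,4,0],"twist":-0.12},{"gripper":0.8,"translation":[0.05,4,0],"twist":-0.12},{"gripper":0.8,"translation":[0.05,4,0],"twist":-0.12},{"gripper":0.8,"translation":[0.05,4,0],"twist":-0.12},{"gripper":0.8,"translation":[0.05,4,0],"twist":-0.12}]'

```text
t: 9.35
tcp_pos: [519.6, 0.2, 215.2]
tool_rot: [0.992, 0.129, -0.002, -0.0]
wrist_force: [0.8, -0.4, 0.5]
opening: 0.803
```

Request:
move_arm --deltas '[{"gripper":0.7,"translation":[0.05,4,0],"twist":-0.12},{"gripper":0.7,"translation":[0.05,4,0],"twist":-0.12},{"gripper":0.7,"translation":[0.05,4,0],"twist":-0.12},{"gripper":0.7,"translation":[0.05,4,0],"twist":-0.12},{"gripper":0.7,"translation":[0.05,4,0],"twist":-0.12},{"gripper":0.7,"translation":[0.05,4,0],"twist":-0.12},{"gripper":0.7,"translation":[0.05,4,0],"twist":-0.12},{"gripper":0.7,"translation":[0.05,4,0],"twist":-0.12},{"gripper":0.6,"translation":[0,4,-1],"twist":-0.12},{"gripper":0.6,"translation":[0,3,-2],"twist":-0.12}]'

```text
t: 10.35
tcp_pos: [525.0, 391.0, 186.5]
tool_rot: [0.892, -0.453, 0.0, -0.0]
wrist_force: [0.7, -0.9, 0.4]
opening: 0.602
```

Request:
move_arm --deltas '[{"gripper":0.55,"translation":[0,2.3,-2],"twist":-0.08},{"gripper":0.55,"translation":[0,0,-2],"twist":-0.06},{"gripper":0.55,"translation":[0,0,-1],"twist":0},{"gripper":0.55,"translation":[0,0,0],"twist":0},{"gripper":0.55,"translation":[0,0,0],"twist":0}]'

```text
t: 10.85
tcp_pos: [525.1, 411.0, 137.1]
tool_rot: [0.859, -0.512, -0.0, 0.0]
wrist_force: [0.3, 0.0, 1.9]
opening: 0.551
```

```bash
cat > stick.py <<'E'
from meas import *
import pickle,sys
n,mn,mx=sys.argv[1],float(sys.argv[2]),float(sys.argv[3])
s,c,t=pickle.load(open("l%s.pkl"%n,"rb"));P=wcloud(c,s)
for x in comps(c,P,lambda uv,z:wplane(c,s,uv,z),lo=mn,hi=mx): print(*x)
E
python3 look.py 6; python3 stick.py 6 8 30
```

```text
10.85 [525.1 411.  137.1] ang -61.57 [0.3 0.  1.9] 0.5512772895654844
[462.  74.] 811 26.9 [710.5 322.7  65.2  27.7  49. ] [102.  97.  90.]
[544. 174.] 1054 26.6 [676.1 179.2  94.7  46.6  41.9] [93. 74. 50.]
[278. 197.] 2050 18.1 [527.8 414.2  90.   16.4  28.1] [130.  59.  41.]
[395. 362.] 262 18.0 [427.8 209.2  26.5  21.2 -51.2] [ 94. 104. 120.]
[547. 403.] 514 21.6 [ 431.8 -187.2   79.8   65.1   -4.5] [190. 145.  90.]
```

View pics/w6.png

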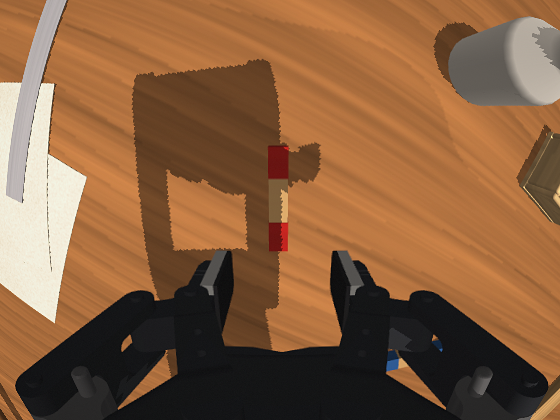

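The wrist view shows the red-ended stick in full, from (278,147) to (278,250). I go down onto its middle.

Request:
move_arm --deltas '[{"gripper":0.55,"translation":[0.27,0.32,-2],"twist":-0.006},{"gripper":0.55,"translation":[0,0,-3],"twist":0},{"gripper":0.55,"translation":[0,0,-3],"twist":0},{"gripper":0.55,"translation":[0,0,-2.5],"twist":0},{"gripper":0.55,"translation":[0,0,-1.5],"twist":0},{"gripper":0.55,"translation":[0,0,-0.8],"twist":0},{"gripper":0.55,"translation":[0,0,-0.3],"twist":0},{"gripper":0.55,"translation":[0,0,0],"twist":0},{"gripper":0.4,"translation":[0,0,0],"twist":0},{"gripper":0.3,"translation":[0,0,0],"twist":0}]' --grip_force 25

```text
t: 11.95
tcp_pos: [528.5, 415.6, 7.9]
tool_rot: [0.857, -0.514, 0.001, -0.001]
wrist_force: [-0.2, -0.5, 0.4]
opening: 0.299
```

Request:
move_arm --deltas '[{"gripper":0.2,"translation":[0,0,0],"twist":0},{"gripper":0.1,"translation":[0,0,0],"twist":0},{"gripper":0.1,"translation":[0,0,0],"twist":0},{"gripper":0.1,"translation":[0,0,0],"twist":0},{"gripper":0.1,"translation":[0,0,0],"twist":0}]'

```text
t: 12.45
tcp_pos: [528.2, 415.4, 7.4]
tool_rot: [0.857, -0.515, 0.0, -0.001]
wrist_force: [0.0, 0.3, 5.7]
opening: 0.175
```

```bash
python3 look.py 7; python3 stick.py 7 8 30
```

```text
12.45 [528.2 415.4   7.4] ang -61.94 [0.  0.3 5.7] 0.1752071755121761
[556.  45.] 394 13.4 [712.1 339.5  38.8   6.9  22. ] [174. 166. 156.]
[281. 261.] 7049 18.4 [530.5 413.3  87.7  41.6  43.8] [193.  94.  70.]
```

View pics/w7.png

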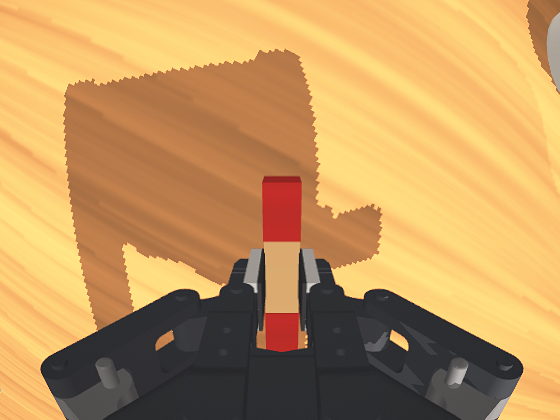

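Request:
move_arm --deltas '[{"gripper":0.1,"translation":[0,0,1],"twist":0},{"gripper":0.1,"translation":[0,0,3],"twist":0},{"gripper":0.1,"translation":[0,0,4],"twist":0},{"gripper":0.1,"translation":[0,-1,3],"twist":0},{"gripper":0.1,"translation":[0.2,-2.5,1],"twist":0.05},{"gripper":0.1,"translation":[0.2,-3.5,0],"twist":0.05},{"gripper":0.1,"translation":[0.2,-3.8,0],"twist":0.05},{"gripper":0.1,"translation":[0.2,-3.8,0],"twist":0.05},{"gripper":0.1,"translation":[0.2,-3.8,0],"twist":0.05},{"gripper":0.1,"translation":[0.2,-3.8,0],"twist":0.05}]'

```text
t: 13.55
tcp_pos: [539.2, 191.5, 126.6]
tool_rot: [0.925, -0.38, -0.0, 0.0]
wrist_force: [0.1, 0.3, -0.2]
opening: 0.178
```

Request:
move_arm --deltas '[{"gripper":0.1,"translation":[0.2,-3.8,0],"twist":0.05},{"gripper":0.1,"translation":[0.2,-3.8,0],"twist":0.05},{"gripper":0.1,"translation":[0.2,-3.8,0],"twist":0.05},{"gripper":0.1,"translation":[0.2,-3.8,0],"twist":0.05},{"gripper":0.1,"translation":[0.2,-3.8,0],"twist":0.05},{"gripper":0.1,"translation":[0.2,-3.8,0],"twist":0.05},{"gripper":0.1,"translation":[0.2,-3.8,0],"twist":0.05},{"gripper":0.1,"translation":[0.2,-3.8,0],"twist":0.05},{"gripper":0.1,"translation":[0.2,-3.8,0],"twist":0.05},{"gripper":0.1,"translation":[0.2,-3.8,0],"twist":0.05}]'

```text
t: 14.55
tcp_pos: [559.2, -188.4, 126.7]
tool_rot: [0.99, -0.139, -0.0, -0.0]
wrist_force: [0.9, 1.4, 0.2]
opening: 0.178
```

Request:
move_arm --deltas '[{"gripper":0.1,"translation":[0.3,-3.8,0],"twist":0.05},{"gripper":0.1,"translation":[0.3,-3.8,0],"twist":0.05},{"gripper":0.1,"translation":[0.3,-3.8,0],"twist":0.015},{"gripper":0.1,"translation":[0.2,-3.3,0],"twist":0},{"gripper":0.1,"translation":[0.2,-2,0],"twist":0},{"gripper":0.1,"translation":[0.1,-1,0],"twist":0},{"gripper":0.1,"translation":[0,0,0],"twist":0},{"gripper":0.1,"translation":[0,0,0],"twist":0}]'

```text
t: 15.35
tcp_pos: [573.5, -362.9, 126.2]
tool_rot: [0.997, -0.083, -0.0, -0.0]
wrist_force: [0.4, 0.5, 0.2]
opening: 0.174
```

```bash
python3 look.py 8; python3 stick.py 8 46 60;python3 stick.py 8 110 150
```

```text
15.35 [ 573.5 -362.9  126.2] ang -9.49 [0.4 0.5 0.2] 0.17417843753004494
[171. 266.] 7497 51.8 [ 489.9 -395.7  130.5   60.3   -9.6] [165.  98.  63.]
[327. 254.] 866 51.7 [ 597.9 -402.4   36.5   31.6   80.3] [165.  99.  63.]
[281. 260.] 7272 137.2 [ 576.4 -363.8   87.7   41.4  -84. ] [193.  95.  71.]
```

View pics/w8.png

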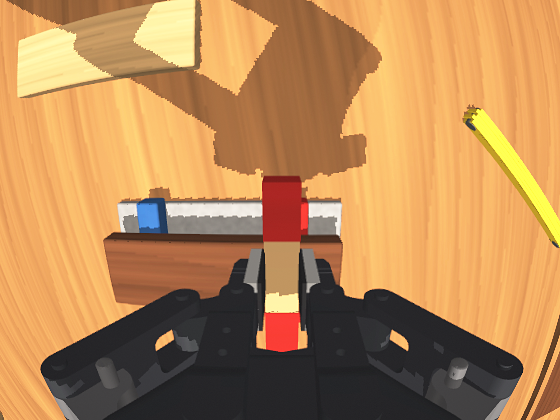

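The wrist view shows the stick held over the red side, still about 5 cm short of the target in y. I measure the stick's end and the rack against each other.

```bash
cat > rel.py <<'E'
from meas import *
import pickle,sys
n,z0=sys.argv[1],float(sys.argv[2])
s,c,t=pickle.load(open("l%s.pkl"%n,"rb"));P=wcloud(c,s);Z=P[...,2]
O=np.array([517.3,-402.1])
a=np.radians(-9.5);u=np.array([np.cos(a),np.sin(a)]);v=np.array([-u[1],u[0]])
m=(abs(Z-z0)<6);m[240:]=0;m[:,:240]=0;m[:,325:]=0
z=np.median(Z[m]);q=wplane(c,s,np.argwhere(m)[:,::-1],z)[:,:2]-O
print("stick z",z,"u",np.percentile(q@u,[1,99]),np.percentile(q@u,[1,99]).mean(),"v end",np.percentile(q@v,99.5),"tcp uv",(s["tcp_pos"][:2]-O)@u,(s["tcp_pos"][:2]-O)@v)
print(rect(q))
E
python3 rel.py 8 137; python3 rel.py 7 18
```

```text
stick z 136.2169617089841 u [42.27082916 58.59106316] 50.43094616100842 v end 90.99536969255361 tcp uv 48.94894083934191 47.94525262752361
[62.6 68.5 26.2 16.6 80.6]
stick z 17.517558763023786 u [-111.86708521  -85.01867933] -98.44288226860675 v end 839.216330226132 tcp uv -124.14330923023186 808.1287221370094
[ 39.3 831.   26.2  16.6  28.1]
```

Run:
```python
from meas import *
import pickle
s,c,t=pickle.load(open("l8.pkl","rb"));P=wcloud(c,s);Z=P[...,2]
O=np.array([517.3,-402.1])
a=np.radians(-9.5);u=np.array([np.cos(a),np.sin(a)]);v=np.array([-u[1],u[0]])
m=(abs(Z-51.7)<3.5);q=wplane(c,s,np.argwhere(m)[:,::-1],51.7)[:,:2]-O
k=(abs(q@u)<110)&(abs(q@v)<40);q=q[k]
print("dark u",np.percentile(q@u,[.2,99.8]),"v max",np.percentile(q@v,99.8))
hsv=cv2.cvtColor(c["color"],cv2.COLOR_RGB2HSV);
for n,h in(("red",((hsv[...,0]<8)|(hsv[...,0]>172))),("blue",(hsv[...,0]>95)&(hsv[...,0]<130))):
    m=h&(hsv[...,1]>130)&(abs(Z-31.5)<3)
    q=wplane(c,s,np.argwhere(m)[:,::-1],31.7)[:,:2]-O;k=(abs(q@u)<110)&(abs(q@v)<70);q=q[k]
    print(n,len(q),np.percentile(q@u,[.5,99.5]),np.percentile(q@v,[.5,99.5]))
```

```text
dark u [-92.87805975  94.73013268] v max 31.312954429220966
red 241 [65.10352639 70.32769448] [-52.17939895  55.84085872]
blue 656 [-67.46872532 -47.77871499] [29.82958514 55.42958693]
```

Request:
move_arm --deltas '[{"gripper":0.1,"translation":[0.1,-1.5,0],"twist":0},{"gripper":0.1,"translation":[0.1,-2,-0.5],"twist":0},{"gripper":0.1,"translation":[0.07,-1.19,-1.5],"twist":0},{"gripper":0.1,"translation":[0,0,-2],"twist":0},{"gripper":0.1,"translation":[0,0,-1.5],"twist":0},{"gripper":0.1,"translation":[0,0,-0.7],"twist":0},{"gripper":0.1,"translation":[0,0,-0.35],"twist":0},{"gripper":0.1,"translation":[0,0,-0.15],"twist":0},{"gripper":0.1,"translation":[0,0,0],"twist":0},{"gripper":0.1,"translation":[0,0,0],"twist":0}]'

```text
t: 16.45
tcp_pos: [576.9, -411.2, 60.6]
tool_rot: [0.997, -0.083, 0.001, 0.001]
wrist_force: [-1.1, -1.1, -0.0]
opening: 0.178
```

Request:
move_arm --deltas '[{"gripper":0.1,"translation":[0,0,-0.15],"twist":0},{"gripper":0.1,"translation":[0,0,0],"twist":0}]'

```text
t: 16.65
tcp_pos: [576.5, -411.0, 58.3]
tool_rot: [0.997, -0.083, 0.0, 0.0]
wrist_force: [0.3, -0.2, -0.9]
opening: 0.18
```

Request:
move_arm --deltas '[{"gripper":0.1,"translation":[0,0,-0.1],"twist":0},{"gripper":0.1,"translation":[0,0,0],"twist":0}]'

```text
t: 16.85
tcp_pos: [576.5, -411.0, 57.5]
tool_rot: [0.997, -0.083, 0.0, 0.0]
wrist_force: [0.0, 0.8, 2.6]
opening: 0.174
```

Request:
move_arm --deltas '[{"gripper":0.2,"translation":[0,0,0],"twist":0},{"gripper":0.25,"translation":[0,0,0],"twist":0},{"gripper":0.35,"translation":[0,0,0],"twist":0},{"gripper":0.4,"translation":[0,0,0.3],"twist":0},{"gripper":0.4,"translation":[0,0,1.5],"twist":0},{"gripper":0.4,"translation":[0,0,3],"twist":0},{"gripper":0.4,"translation":[0,0,4],"twist":0},{"gripper":0.4,"translation":[0,0,4],"twist":0},{"gripper":0.5,"translation":[-1,3,0],"twist":0.1},{"gripper":0.5,"translation":[-1.4,4,0],"twist":0.1}]'

```text
t: 17.85
tcp_pos: [553.5, -342.7, 189.2]
tool_rot: [1.0, 0.018, 0.003, 0.002]
wrist_force: [0.0, 1.1, -0.4]
opening: 0.501
```

```bash
python3 look.py 9; python3 stick.py 9 26 36;python3 stick.py 9 46 56;python3 stick.py 9 62 74
```

```text
17.85 [ 553.5 -342.7  189.2] ang 2.06 [ 0.   1.1 -0.4] 0.5011327994615234
[191. 197.] 577 32.0 [ 471.2 -351.4   37.4   27.4   -9. ] [ 75. 129. 194.]
[309. 218.] 445 31.8 [ 580.3 -369.6   27.9   27.5   80.5] [182.  47.  42.]
[182. 277.] 201 31.7 [ 452.1 -439.1   20.8   14.1  -10.9] [ 88. 149. 224.]
[221. 248.] 7849 51.8 [ 498.1 -397.3  147.9   61.4   -9.4] [165.  99.  64.]
[321. 271.] 798 51.8 [ 599.4 -414.5   60.8   21.6   79.4] [165. 100.  64.]
[303. 272.] 1631 68.0 [ 577.5 -413.1   91.7   17.5   80.6] [249. 132.  97.]
```

View pics/w9.png

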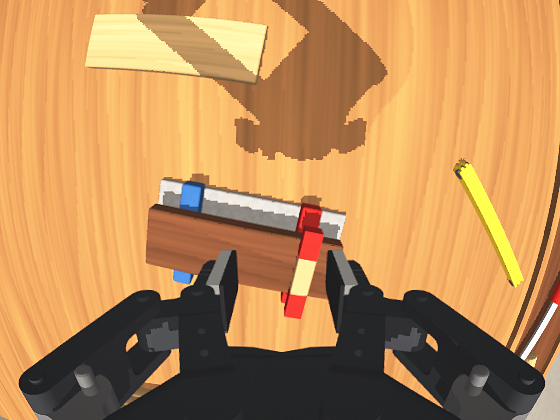

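The red stick lies crosswise over the red bearer at (577.5,-413.1), against a target of about (576.5,-412). Next is the blue stick.

Request:
move_arm --deltas '[{"gripper":0.55,"translation":[-0.8,3.8,0],"twist":0.05},{"gripper":0.55,"translation":[-0.8,3.8,0],"twist":0.05},{"gripper":0.55,"translation":[-0.8,3.8,0],"twist":0.05},{"gripper":0.55,"translation":[-0.8,3.8,0],"twist":0.05},{"gripper":0.55,"translation":[-0.8,3.8,0],"twist":0.05},{"gripper":0.55,"translation":[-0.8,3.8,0],"twist":0.05},{"gripper":0.55,"translation":[-0.8,3.8,0],"twist":0.05},{"gripper":0.55,"translation":[-0.8,3.8,0],"twist":0.05},{"gripper":0.55,"translation":[-0.8,3.8,0],"twist":0.05},{"gripper":0.55,"translation":[-0.8,3.8,0],"twist":0.05}]'

```text
t: 18.95
tcp_pos: [472.6, 40.3, 186.5]
tool_rot: [0.964, 0.264, 0.001, 0.0]
wrist_force: [0.5, -0.1, -0.2]
opening: 0.55
```

Request:
move_arm --deltas '[{"gripper":0.55,"translation":[-0.9,3.8,-1],"twist":0.05},{"gripper":0.55,"translation":[-0.9,3.8,-1],"twist":0.04},{"gripper":0.55,"translation":[-0.9,3.5,-1],"twist":0},{"gripper":0.55,"translation":[-0.9,3,-1],"twist":0},{"gripper":0.55,"translation":[0,0.8,-1],"twist":0},{"gripper":0.55,"translation":[0,0,0],"twist":0},{"gripper":0.55,"translation":[0,0,0],"twist":0}]'

```text
t: 19.65
tcp_pos: [437.0, 187.4, 135.5]
tool_rot: [0.952, 0.307, 0.0, 0.0]
wrist_force: [0.5, -0.5, 0.3]
opening: 0.552
```

```bash
python3 look.py 10; python3 stick.py 10 8 30
```

```text
19.65 [437.  187.4 135.5] ang 35.74 [ 0.5 -0.5  0.3] 0.5521066795145387
[284. 195.] 2122 18.1 [437.4 192.   90.   16.5 -53.8] [134. 153. 165.]
[533. 257.] 758 27.0 [705.2 304.   65.9  31.5 -79.5] [177. 168. 157.]
[169. 357.] 168 21.8 [438.1 -20.8  31.3  12.1 -85.6] [252. 250. 250.]
[551. 364.] 147 13.3 [932.  225.5  42.1  21.2 -88.1] [188. 131.  76.]
[548. 400.] 451 28.0 [1004.5  169.6   66.4   27.9   75.6] [248. 220. 142.]
```

View pics/w10.png

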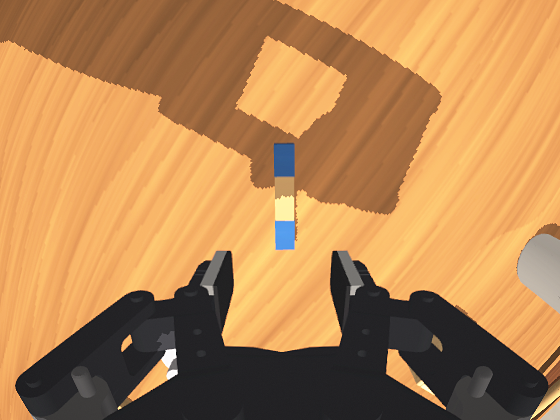

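The blue-ended stick is in view, from (285,143) to (285,249), about 5 mm ahead of the tool in y.

Request:
move_arm --deltas '[{"gripper":0.55,"translation":[0.04,0.46,-2],"twist":0.008},{"gripper":0.55,"translation":[0,0,-3],"twist":0},{"gripper":0.55,"translation":[0,0,-3],"twist":0},{"gripper":0.55,"translation":[0,0,-2.3],"twist":0},{"gripper":0.55,"translation":[0,0,-1.4],"twist":0},{"gripper":0.55,"translation":[0,0,-0.8],"twist":0},{"gripper":0.55,"translation":[0,0,-0.3],"twist":0},{"gripper":0.45,"translation":[0,0,0],"twist":0},{"gripper":0.35,"translation":[0,0,0],"twist":0},{"gripper":0.25,"translation":[0,0,0],"twist":0}]'

```text
t: 20.75
tcp_pos: [437.6, 192.9, 7.9]
tool_rot: [0.95, 0.311, 0.001, 0.0]
wrist_force: [0.1, -0.3, -0.2]
opening: 0.249
```

Request:
move_arm --deltas '[{"gripper":0.15,"translation":[0,0,0],"twist":0},{"gripper":0.1,"translation":[0,0,0],"twist":0},{"gripper":0.1,"translation":[0,0,0],"twist":0},{"gripper":0.1,"translation":[0,0,0],"twist":0},{"gripper":0.1,"translation":[0,0,0],"twist":0}]'

```text
t: 21.25
tcp_pos: [437.6, 193.0, 7.9]
tool_rot: [0.95, 0.311, 0.001, 0.0]
wrist_force: [-0.1, 0.3, 5.9]
opening: 0.174
```

Request:
move_arm --deltas '[{"gripper":0.1,"translation":[0,0,1],"twist":0},{"gripper":0.1,"translation":[0,0,3],"twist":0},{"gripper":0.1,"translation":[0,0,4],"twist":0},{"gripper":0.1,"translation":[0,-1,3],"twist":-0.05},{"gripper":0.1,"translation":[0.1,-2.5,0.9],"twist":-0.05},{"gripper":0.1,"translation":[0.1,-3.5,0],"twist":-0.05},{"gripper":0.1,"translation":[0.1,-3.8,0],"twist":-0.05},{"gripper":0.1,"translation":[0.1,-3.8,0],"twist":-0.05},{"gripper":0.1,"translation":[0.1,-3.8,0],"twist":-0.05},{"gripper":0.1,"translation":[0.1,-3.8,0],"twist":-0.05}]'

```text
t: 22.25
tcp_pos: [442.4, -30.6, 126.5]
tool_rot: [0.99, 0.14, 0.0, 0.0]
wrist_force: [-0.2, 0.7, 0.0]
opening: 0.179
```

Request:
move_arm --deltas '[{"gripper":0.1,"translation":[0.2,-3.8,0],"twist":-0.05},{"gripper":0.1,"translation":[0.2,-3.8,0],"twist":-0.05},{"gripper":0.1,"translation":[0.2,-3.8,0],"twist":-0.05},{"gripper":0.1,"translation":[0.2,-3.8,0],"twist":-0.05},{"gripper":0.1,"translation":[0.2,-3.8,0],"twist":-0.05},{"gripper":0.1,"translation":[0.2,-3.8,0],"twist":-0.05},{"gripper":0.1,"translation":[0.2,-3.8,0],"twist":-0.05},{"gripper":0.1,"translation":[0,-3.0,0],"twist":-0.05},{"gripper":0.1,"translation":[0,-1.5,0],"twist":-0.048},{"gripper":0.1,"translation":[0,-0.8,0],"twist":0}]'

```text
t: 23.25
tcp_pos: [456.4, -349.1, 126.0]
tool_rot: [0.996, -0.084, -0.0, -0.0]
wrist_force: [0.1, 0.3, -0.1]
opening: 0.173
```

Request:
move_arm --deltas '[{"gripper":0.1,"translation":[0,0,0],"twist":0},{"gripper":0.1,"translation":[0,0,0],"twist":0}]'

```text
t: 23.45
tcp_pos: [456.7, -347.0, 125.8]
tool_rot: [0.997, -0.082, -0.0, -0.0]
wrist_force: [0.1, -0.2, -0.7]
opening: 0.179
```

```bash
python3 look.py 11; python3 rel.py 11 137; python3 stick.py 11 46 56;python3 stick.py 11 62 74
python3 - <<'E'
from meas import *
import pickle
s,c,t=pickle.load(open("l11.pkl","rb"));P=wcloud(c,s);Z=P[...,2]
O=np.array([517.3,-402.1])
a=np.radians(-9.5);u=np.array([np.cos(a),np.sin(a)]);v=np.array([-u[1],u[0]])
m=(abs(Z-51.7)<3.5);q=wplane(c,s,np.argwhere(m)[:,::-1],51.7)[:,:2]-O
k=(abs(q@u)<110)&(abs(q@v)<40);q=q[k]
print("dark u",np.percentile(q@u,[.2,99.8]),"v max",np.percentile(q@v,99.8))
E
```

```text
23.45 [ 456.7 -347.   125.8] ang -9.43 [ 0.1 -0.2 -0.7] 0.1792500540168475
stick z 135.34480356107449 u [-75.43582023 -59.20707035] -67.32144528574811 v end 89.89658230446946 tcp uv -68.86116310287508 44.374323912742724
[-54.   85.5  28.9  16.6  80.6]
[380. 262.] 6789 51.8 [ 523.6 -387.7  119.9   80.6  -20.8] [170. 101.  66.]
[466. 266.] 869 51.6 [ 603.2 -415.4   60.5   14.6   80.5] [171. 102.  66.]
[253. 243.] 295 51.5 [ 434.9 -365.    17.3   13.8   81. ] [169. 102.  66.]
[448. 269.] 1892 67.9 [ 576.9 -408.4   82.2   19.4   80.5] [239. 137. 100.]
dark u [-93.71642628  93.82661701] v max 36.12925707919221
```

View pics/w11.png

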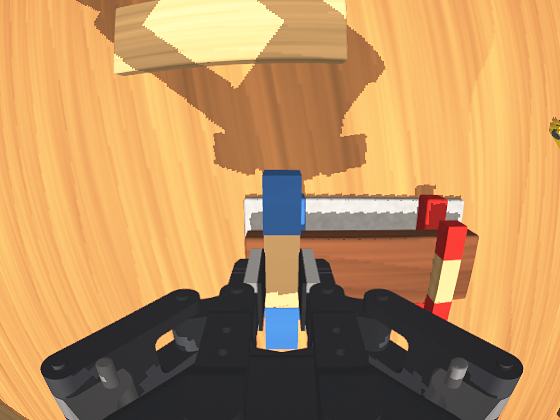

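The wrist view shows the blue-ended stick held over the blue side, with the red stick lying in place at about (448,269). Lowering to place it.

Request:
move_arm --deltas '[{"gripper":0.1,"translation":[0,-1.5,0],"twist":0},{"gripper":0.1,"translation":[0,-2,-0.5],"twist":0},{"gripper":0.1,"translation":[0,-1.0,-1.5],"twist":0},{"gripper":0.1,"translation":[0,0,-2],"twist":0},{"gripper":0.1,"translation":[0,0,-1.5],"twist":0},{"gripper":0.1,"translation":[0,0,-0.7],"twist":0},{"gripper":0.1,"translation":[0,0,-0.35],"twist":0},{"gripper":0.1,"translation":[0,0,-0.2],"twist":0},{"gripper":0.1,"translation":[0,0,0],"twist":0},{"gripper":0.1,"translation":[0,0,0],"twist":0}]'

```text
t: 24.55
tcp_pos: [457.2, -393.6, 59.3]
tool_rot: [0.997, -0.083, 0.001, 0.0]
wrist_force: [0.2, -0.4, -0.2]
opening: 0.181
```

Request:
move_arm --deltas '[{"gripper":0.1,"translation":[0,0,-0.1],"twist":0},{"gripper":0.1,"translation":[0,0,0],"twist":0}]'

```text
t: 24.75
tcp_pos: [457.0, -393.5, 57.9]
tool_rot: [0.997, -0.083, 0.0, 0.0]
wrist_force: [0.7, -0.7, 0.4]
opening: 0.177
```

Request:
move_arm --deltas '[{"gripper":0.1,"translation":[0,0.1,-0.04],"twist":0},{"gripper":0.2,"translation":[0,0,0],"twist":0},{"gripper":0.25,"translation":[0,0,0],"twist":0},{"gripper":0.35,"translation":[0,0,0],"twist":0},{"gripper":0.4,"translation":[0,0,0.3],"twist":0},{"gripper":0.4,"translation":[0,0,1.5],"twist":0},{"gripper":0.4,"translation":[0,0,3],"twist":0},{"gripper":0.4,"translation":[0,0,4],"twist":0},{"gripper":0.4,"translation":[0,0,4],"twist":0},{"gripper":0.5,"translation":[0.5,1,2],"twist":0.1}]'

```text
t: 25.75
tcp_pos: [462.8, -384.6, 211.2]
tool_rot: [0.999, -0.033, 0.002, 0.003]
wrist_force: [-0.0, -0.4, 0.7]
opening: 0.501
```

Request:
move_arm --deltas '[{"gripper":0.6,"translation":[1,2,2],"twist":0.14},{"gripper":0.7,"translation":[1,2,2],"twist":0.14},{"gripper":0.8,"translation":[1,2,2],"twist":0.14},{"gripper":1,"translation":[1,2,1],"twist":0.14},{"gripper":1,"translation":[0,2,0],"twist":0.14},{"gripper":1,"translation":[0,2,0],"twist":0.14},{"gripper":1,"translation":[0,1,0],"twist":0.14},{"gripper":1,"translation":[0,0,0],"twist":0.14},{"gripper":1,"translation":[0,0,0],"twist":0.14},{"gripper":1,"translation":[0,0,0],"twist":0.14}]'

```text
t: 26.75
tcp_pos: [501.8, -252.1, 276.6]
tool_rot: [0.784, 0.621, 0.0, 0.001]
wrist_force: [-0.3, -0.7, 0.0]
opening: 0.999
```

Request:
move_arm --deltas '[{"gripper":1,"translation":[0,0,0],"twist":0.1},{"gripper":1,"translation":[0,0,0],"twist":0}]'

```text
t: 26.95
tcp_pos: [501.8, -252.3, 276.4]
tool_rot: [0.753, 0.657, 0.0, 0.001]
wrist_force: [-0.7, 0.2, 0.1]
opening: 0.999
```

```bash
python3 look.py 12; for r in "8 26" "26 36" "46 56" "62 74"; do python3 stick.py 12 $r; done
```

```text
26.95 [ 501.8 -252.3  276.4] ang 82.21 [-0.7  0.2  0.1] 0.9985358653232853
[320. 118.] 7292 22.0 [ 437.9 -196.4  189.3   60.6   -8.7] [241. 217. 143.]
[ 27. 181.] 1728 21.6 [ 456.  -661.   405.5   22.3    1.8] [144. 112.  73.]
[452. 119.] 1212 22.0 [452.8 -10.9  62.6  61.2  -0.9] [182. 176. 176.]
[188. 137.] 750 12.2 [ 435.8 -383.8  109.3   43.5   71.5] [184. 177. 168.]
[200. 206.] 1456 12.1 [ 531.2 -366.4  108.7   30.4   -7.8] [166. 159. 151.]
[142. 223.] 61 18.5 [ 559.7 -459.5   11.     2.7   70. ] [116.  42.  30.]
[521. 256.] 392 23.5 [675.8 136.7 103.2  55.4 -49.5] [143. 116.  80.]
[538. 266.] 219 23.6 [712.6 180.8  51.2  26.7 -33.3] [141. 114.  79.]
[205. 264.] 196 11.7 [ 611.1 -379.6   26.5   21.6   77.7] [188. 176. 166.]
[264. 343.] 156 17.6 [ 758.8 -314.    22.    20.2  -40.8] [240. 233.  66.]
[546. 344.] 153 13.7 [932.4 276.2  95.3  19.7 -89.8] [199. 132.  76.]
[553. 364.] 92 22.9 [1014.9  327.6   39.6   29.4  -68. ] [208.  97.  93.]
[440. 382.] 235 13.6 [ 9.331e+02 -5.000e-01  8.380e+01  1.990e+01  8.980e+01] [210. 143.  82.]
[447. 394.] 249 19.7 [971.2  21.6  95.5  22.   7
[... 617 characters left out ...]
. 120.  82.]
[469. 120.] 282 55.5 [452.4 -10.3  26.8  24.   87.4] [148. 143. 142.]
[ 22. 222.] 822 54.5 [ 5.102e+02 -6.597e+02  3.193e+02  9.600e+00  1.000e-01] [111.  86.  57.]
[162. 143.] 1081 52.0 [ 437.8 -388.    61.1   27.9   79.6] [149.  89.  57.]
[165. 210.] 3659 51.9 [ 522.2 -398.9  107.9   84.7  -13.9] [147.  87.  56.]
[540. 269.] 598 55.4 [694.7 152.6  79.9  76.6  84.5] [210. 186. 133.]
[154. 268.] 68 51.8 [ 592.7 -435.3   24.7   11.4  -68.7] [140.  84.  54.]
[158. 163.] 1054 68.2 [ 458.3 -392.7   91.8   17.    80.8] [147. 172. 188.]
[ 16. 270.] 3146 63.8 [ 570.5 -679.   299.5  129.1  -29.8] [249. 216. 139.]
[161. 258.] 743 68.0 [ 576.4 -413.2   92.4   18.8   80.5] [231. 115.  81.]
```

View pics/w12.png

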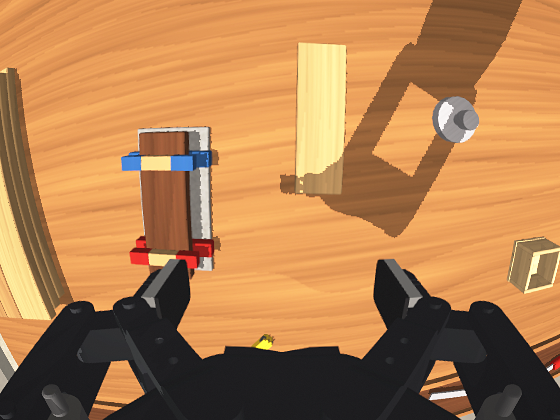

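The sticks sit over their bearers: blue (458.3,-392.7), red (576.4,-413.2). The pale board is in full view at (320,118), centre (437.9,-196.4).

Request:
move_arm --deltas '[{"gripper":1,"translation":[-2,1.8,-3],"twist":-0.016},{"gripper":1,"translation":[-2.4,2,-4],"twist":0},{"gripper":1,"translation":[-2,1.8,-4],"twist":0},{"gripper":1,"translation":[0,0,-4],"twist":0},{"gripper":1,"translation":[0,0,-4],"twist":0},{"gripper":1,"translation":[0,0,-3],"twist":0},{"gripper":1,"translation":[0,0,-1],"twist":0},{"gripper":1,"translation":[0,0,0],"twist":0},{"gripper":1,"translation":[0,0,0],"twist":0}]'

```text
t: 27.95
tcp_pos: [439.2, -197.3, 47.2]
tool_rot: [0.759, 0.651, 0.0, 0.001]
wrist_force: [-0.1, 0.2, -0.1]
opening: 1.003
```

```bash
python3 look.py 13; python3 stick.py 13 12 30
```

```text
27.95 [ 439.2 -197.3   47.2] ang 81.20 [-0.1  0.2 -0.1] 1.0028648247001588
[284. 201.] 29866 21.8 [ 430.3 -194.9  173.8   59.6   -8.7] [231. 202. 132.]
[536. 213.] 3269 21.8 [453.1 -18.7  64.2  47.4   8.4] [179. 174. 173.]
[ 74. 292.] 666 26.8 [ 457.  -349.8   33.1    7.8   79.5] [29. 52. 81.]
[109. 403.] 399 26.7 [ 573.4 -373.    27.2   12.4   80.6] [90. 21. 19.]
```

Request:
move_arm --deltas '[{"gripper":1,"translation":[-0.08,0.12,-0.8],"twist":0},{"gripper":1,"translation":[0,0,-1.5],"twist":0},{"gripper":1,"translation":[0,0,-1.2],"twist":0},{"gripper":1,"translation":[0,0,-0.6],"twist":0},{"gripper":1,"translation":[0,0,-0.3],"twist":0},{"gripper":0.8,"translation":[0,0,0],"twist":0},{"gripper":0.7,"translation":[0,0,0],"twist":0},{"gripper":0.6,"translation":[0,0,0],"twist":0},{"gripper":0.5,"translation":[0,0,0],"twist":0},{"gripper":0.5,"translation":[0,0,0],"twist":0}]' --grip_force 40

```text
t: 29.05
tcp_pos: [437.9, -195.8, 2.3]
tool_rot: [0.759, 0.651, 0.0, 0.001]
wrist_force: [-0.2, 0.2, 4.5]
opening: 0.689
```

Request:
move_arm --deltas '[{"gripper":0.5,"translation":[0,0,0],"twist":0},{"gripper":0.5,"translation":[0,0,0],"twist":0},{"gripper":0.5,"translation":[0,0,0],"twist":0}]'

```text
t: 29.35
tcp_pos: [437.9, -195.8, 2.3]
tool_rot: [0.759, 0.651, 0.0, 0.001]
wrist_force: [-0.4, -0.4, 5.7]
opening: 0.688
```

Request:
move_arm --deltas '[{"gripper":0.5,"translation":[0,0,0.5],"twist":0},{"gripper":0.5,"translation":[0,0,1.5],"twist":0},{"gripper":0.5,"translation":[0,0,2.5],"twist":0},{"gripper":0.5,"translation":[0,0,3],"twist":0},{"gripper":0.5,"translation":[0,0,3],"twist":0},{"gripper":0.5,"translation":[0,0,2.5],"twist":0},{"gripper":0.5,"translation":[0.3,-0.8,1],"twist":0},{"gripper":0.5,"translation":[0.6,-1.6,0],"twist":-0.007},{"gripper":0.5,"translation":[1,-2.6,0],"twist":-0.007},{"gripper":0.5,"translation":[1,-2.6,0],"twist":0}]'

```text
t: 30.35
tcp_pos: [466.1, -272.1, 140.6]
tool_rot: [0.763, 0.646, -0.0, -0.001]
wrist_force: [0.2, -0.5, -0.8]
opening: 0.687
```

Request:
move_arm --deltas '[{"gripper":0.5,"translation":[1,-2.6,0],"twist":0},{"gripper":0.5,"translation":[1,-2.6,0],"twist":0},{"gripper":0.5,"translation":[1,-2.6,0],"twist":0},{"gripper":0.5,"translation":[1,-2.6,0],"twist":0},{"gripper":0.5,"translation":[0.6,-1.6,0],"twist":0},{"gripper":0.5,"translation":[0.4,-0.9,0],"twist":0},{"gripper":0.5,"translation":[0,0,0],"twist":0},{"gripper":0.5,"translation":[0,0,0],"twist":0}]'

```text
t: 31.15
tcp_pos: [515.7, -399.6, 140.6]
tool_rot: [0.764, 0.646, -0.0, -0.001]
wrist_force: [0.5, 0.9, -1.8]
opening: 0.689
```

```bash
python3 look.py 14; python3 stick.py 14 155 168; python3 stick.py 14 62 74;python3 - <<'E'
from meas import *
import pickle
s,c,t=pickle.load(open("l14.pkl","rb"));P=wcloud(c,s);Z=P[...,2]
O=np.array([517.3,-402.1])
a=np.radians(-9.5);u=np.array([np.cos(a),np.sin(a)]);v=np.array([-u[1],u[0]])
m=(abs(Z-s["tcp_pos"][2]-18)<6); m[250:]=0
z=np.median(Z[m]);q=wplane(c,s,np.argwhere(m)[:,::-1],z)[:,:2]-O
print(z,rect(q),np.percentile(q@u,[.3,1]),np.percentile(q@v,[.3,99.7]))
m=(abs(Z-68)<3.5);q=wplane(c,s,np.argwhere(m)[:,::-1],68)[:,:2]-O
k=(q@u<-30)&(q@u>-80)&(abs(q@v)<60);q=q[k];print("blue stick",len(q),np.percentile(q@u,[1,99]),np.percentile(q@v,[1,99]))
E
```

```text
31.15 [ 515.7 -399.6  140.6] ang 80.44 [ 0.5  0.9 -1.8] 0.6890842651559157
[281. 196.] 43262 160.1 [ 489.8 -395.8  135.6   87.5   -9.6] [222. 192. 125.]
[ 18. 311.] 4452 63.7 [ 591.6 -701.7  260.2   92.4  -36.7] [244. 206. 130.]
159.48090242638818 [-55.3  10.8  79.5  59.3  -9.5] [-95.79389276 -95.27064782] [-27.81429657  30.99166509]Traceback (most recent call last):
  File "<stdin>", line 10, in <module>
    return _quantile_unchecked(
        a, q, axis, out, overwrite_input, method, keepdims, weights)
    return _ureduce(a,
                    func=_quantile_ureduce_func,
    ...<5 lines>...
                    overwrite_input=overwrite_input,
                    method=method)
    r = func(a, **kwargs)
    result = _quantile(arr,
                       quantiles=q,
    ...<2 lines>...
                       out=out,
                       weights=wgt)
    slices_having_nans = np.isnan(arr[-1, ...])
                                  ~~~^^^^^^^^^
IndexError: index -1 is out of bounds for axis 0 with size 0
```

View pics/w14.png

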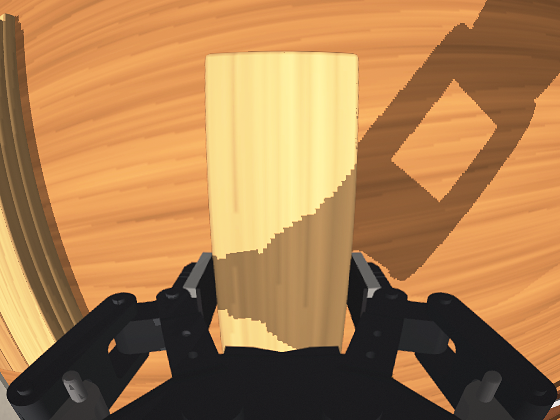

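The wrist view shows the pale board held square; its visible end is at u = -95.5 mm and it sits 1.6 mm off across. I apply a small correction and lower.

Request:
move_arm --deltas '[{"gripper":0.5,"translation":[0.1,-0.18,-1.5],"twist":0},{"gripper":0.5,"translation":[0,0,-2],"twist":0},{"gripper":0.5,"translation":[0,0,-1.7],"twist":0},{"gripper":0.5,"translation":[0,0,-0.9],"twist":0},{"gripper":0.5,"translation":[0,0,-0.5],"twist":0},{"gripper":0.5,"translation":[0,0,-0.3],"twist":0},{"gripper":0.5,"translation":[0,0,-0.15],"twist":0},{"gripper":0.5,"translation":[0,0,0],"twist":0},{"gripper":0.5,"translation":[0,0,0],"twist":0}]'

```text
t: 32.15
tcp_pos: [517.7, -402.6, 72.0]
tool_rot: [0.764, 0.646, 0.0, 0.001]
wrist_force: [-0.1, -0.2, -1.9]
opening: 0.693
```

Request:
move_arm --deltas '[{"gripper":0.5,"translation":[-0.08,0.1,-0.15],"twist":0},{"gripper":0.5,"translation":[0,0,-0.12],"twist":0},{"gripper":0.5,"translation":[0,0,0],"twist":0},{"gripper":0.5,"translation":[0,0,0],"twist":0}]'

```text
t: 32.55
tcp_pos: [516.5, -401.2, 68.4]
tool_rot: [0.764, 0.646, -0.0, -0.0]
wrist_force: [-0.6, 0.0, -0.7]
opening: 0.69
```

Request:
move_arm --deltas '[{"gripper":0.5,"translation":[0,0,-0.08],"twist":0},{"gripper":0.5,"translation":[0,0,0],"twist":0}]'

```text
t: 32.75
tcp_pos: [516.6, -401.2, 68.4]
tool_rot: [0.764, 0.646, -0.0, 0.0]
wrist_force: [-2.5, 0.9, 4.1]
opening: 0.694
```

Contact is made at 68.4 mm. Releasing.

Request:
move_arm --deltas '[{"gripper":0.5,"translation":[0,0,0.05],"twist":0},{"gripper":0.72,"translation":[0,0,0],"twist":0},{"gripper":0.8,"translation":[0,0,0],"twist":0},{"gripper":0.9,"translation":[0,0,0],"twist":0},{"gripper":0.95,"translation":[0,0,0.5],"twist":0},{"gripper":0.95,"translation":[0,0,2],"twist":0},{"gripper":0.95,"translation":[0,0,4],"twist":0},{"gripper":0.95,"translation":[0,0,4.5],"twist":0},{"gripper":0.95,"translation":[0,0,4],"twist":0},{"gripper":0.95,"translation":[0,0,0],"twist":0}]'

```text
t: 33.75
tcp_pos: [519.5, -404.0, 227.2]
tool_rot: [0.764, 0.646, 0.001, 0.007]
wrist_force: [0.7, 0.1, 0.1]
opening: 0.944
```

```bash
python3 look.py 15; for r in "26 36" "46 56" "62 74" "82 94"; do python3 stick.py 15 $r; done
```

```text
33.75 [ 519.5 -404.   227.2] ang 80.45 [0.7 0.1 0.1] 0.944266131679955
[ 73. 166.] 1343 34.6 [ 456.4 -659.9  384.5    7.2   -0. ] [111.  86.  56.]
[235. 123.] 61 31.6 [ 447.2 -441.4   23.6   12.5  -47.8] [ 85. 131. 198.]
[334. 124.] 103 31.6 [ 466.7 -347.2   18.9   16.7   -7.9] [ 59.  99. 155.]
[243. 229.] 190 31.5 [ 568.3 -456.3   20.3   19.6   -9.1] [203.  48.  40.]
[326. 230.] 200 31.6 [ 583.  -367.1   20.3   17.4   -9.6] [173.  37.  33.]
[462. 411.] 72 29.9 [ 992.3 -144.4   32.6   20.7  -73.2] [210. 138.  79.]
[ 64. 170.] 1393 54.4 [ 4.542e+02 -6.602e+02  3.645e+02  7.200e+00  1.000e-01] [110.  85.  56.]
[ 31. 206.] 15483 63.8 [ 499.7 -717.5  455.9  202.   -25.1] [246. 208. 132.]
[243. 125.] 280 68.4 [ 451.8 -430.6   15.9   14.9  -10.2] [ 79. 141. 221.]
[326. 125.] 215 68.4 [ 465.3 -354.7   15.9   12.2   -8. ] [ 69. 127. 204.]
[246. 245.] 277 68.2 [ 570.2 -451.1   17.6   15.7   -9. ] [228.  53.  45.]
[322. 246.] 179 68.1 [ 582.8 -375.    17.9   10.2   -7.3] [220.  49.  42.]
[285. 182.] 13265 87.8 [ 516.  -401.7  188.4   60.    -9.5] [239. 213. 139.]
```

View pics/w15.png

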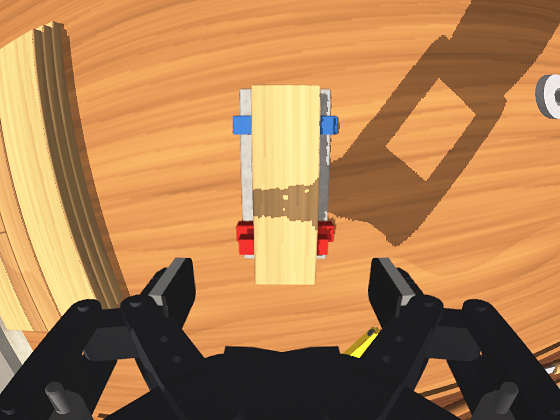

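The pale board is at (516.0,-401.7), square to the rack, on both sticks. Now the weight.

Request:
move_arm --deltas '[{"gripper":0.8,"translation":[-0.7,4,0],"twist":0},{"gripper":0.8,"translation":[-0.7,4,0],"twist":0},{"gripper":0.8,"translation":[-0.7,4,0],"twist":0},{"gripper":0.8,"translation":[-0.7,4,0],"twist":0},{"gripper":0.8,"translation":[-0.7,4,0],"twist":0},{"gripper":0.8,"translation":[-0.7,4,0],"twist":0},{"gripper":0.8,"translation":[-0.7,4,-1],"twist":0},{"gripper":0.8,"translation":[-0.7,4,-2],"twist":0},{"gripper":0.8,"translation":[-0.7,4,-2],"twist":0},{"gripper":0.8,"translation":[-0.3,2.5,-1],"twist":0}]'

```text
t: 34.85
tcp_pos: [447.2, -13.3, 154.5]
tool_rot: [0.763, 0.646, -0.002, -0.003]
wrist_force: [-0.0, 0.1, -0.1]
opening: 0.799
```

Request:
move_arm --deltas '[{"gripper":0.7,"translation":[0,1,0],"twist":0},{"gripper":0.7,"translation":[0,0,0],"twist":0},{"gripper":0.7,"translation":[0,0,0],"twist":0}]'

```text
t: 35.15
tcp_pos: [451.0, -6.9, 158.5]
tool_rot: [0.764, 0.646, -0.0, 0.0]
wrist_force: [1.0, 0.7, 0.7]
opening: 0.697
```

```bash
python3 look.py 16; python3 stick.py 16 12 28; python3 stick.py 16 48 60
```

```text
35.15 [451.   -6.9 158.5] ang 80.45 [1.  0.7 0.7] 0.697427404316918
[282. 195.] 2891 21.8 [452.5  -7.8  62.1  62.   35.8] [227. 224. 223.]
[ 15. 253.] 208 25.4 [ 464.3 -351.8   38.4   20.2   80.7] [30. 52. 81.]
[ 39. 331.] 234 25.4 [ 582.4 -371.8   38.5   24.9   76.7] [97. 24. 22.]
[525. 336.] 270 25.4 [698.4 301.4  53.6  19.7 -76.8] [171. 163. 152.]
[412. 371.] 179 25.0 [696.  117.1  58.5   3.9  -4. ] [149. 121.  84.]
[282. 208.] 840 55.7 [452.1  -7.7  25.3  24.5  -9.5] [177. 171. 171.]
[ 11. 326.] 653 52.6 [ 549.8 -380.7  127.2   38.7   -9.2] [85. 48. 33.]
[538. 349.] 213 58.4 [696.7 298.8  47.4  16.9 -71.2] [170. 162. 151.]
[424. 383.] 177 56.2 [684.4 119.9  45.7   8.6  -2.7] [238. 226. 177.]
[439. 399.] 110 55.8 [727.  144.6  26.6  11.   80.8] [210. 189. 134.]
```

View pics/w16.png

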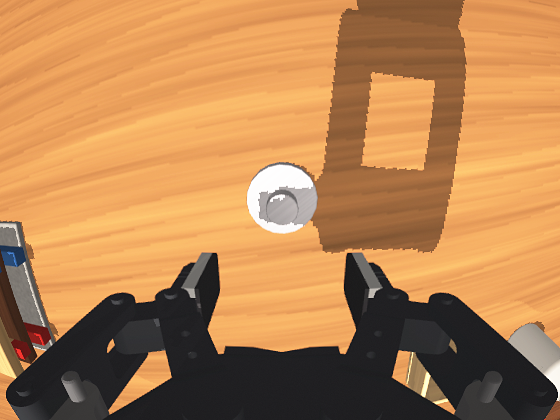

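The weight stands at image (282,198), knob (282,208), position (452.3,-7.8). Descending onto the knob.

Request:
move_arm --deltas '[{"gripper":0.7,"translation":[0.13,-0.09,-2],"twist":0},{"gripper":0.7,"translation":[0,0,-3.5],"twist":0},{"gripper":0.7,"translation":[0,0,-3.5],"twist":0},{"gripper":0.7,"translation":[0,0,-2.5],"twist":0},{"gripper":0.7,"translation":[0,0,-1.1],"twist":0},{"gripper":0.7,"translation":[0,0,-0.5],"twist":0},{"gripper":0.6,"translation":[0,0,0],"twist":0},{"gripper":0.5,"translation":[0,0,0],"twist":0},{"gripper":0.4,"translation":[0,0,0],"twist":0},{"gripper":0.35,"translation":[0,0,0],"twist":0}]' --grip_force 60

```text
t: 36.25
tcp_pos: [452.7, -7.2, 28.2]
tool_rot: [0.764, 0.646, 0.001, 0.001]
wrist_force: [-0.2, 0.2, -0.1]
opening: 0.352
```

Request:
move_arm --deltas '[{"gripper":0.25,"translation":[0,0,0],"twist":0},{"gripper":0.2,"translation":[0,0,0],"twist":0},{"gripper":0.15,"translation":[0,0,0],"twist":0},{"gripper":0.15,"translation":[0,0,0],"twist":0},{"gripper":0.15,"translation":[0,0,0],"twist":0}]'

```text
t: 36.75
tcp_pos: [452.6, -7.1, 28.3]
tool_rot: [0.763, 0.646, 0.0, 0.001]
wrist_force: [-2.0, 1.7, 5.6]
opening: 0.277
```

```bash
python3 look.py 17
```

```text
36.75 [452.6  -7.1  28.3] ang 80.46 [-2.   1.7  5.6] 0.2771360275427883
```

View pics/w17.png

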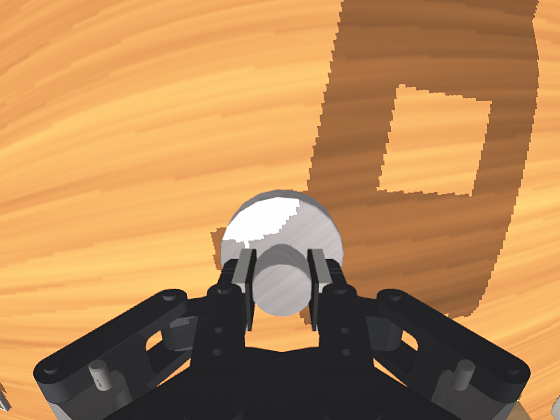

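The wrist view shows the knob between the pads at (282,290), with the disc level. Lifting and carrying to the rack.

Request:
move_arm --deltas '[{"gripper":0.15,"translation":[0,0,0.5],"twist":0},{"gripper":0.15,"translation":[0,0,1.5],"twist":0},{"gripper":0.15,"translation":[0,0,2.5],"twist":0},{"gripper":0.15,"translation":[0,0,3],"twist":0},{"gripper":0.15,"translation":[0,0,3],"twist":0},{"gripper":0.15,"translation":[0.1,-0.8,2],"twist":0},{"gripper":0.15,"translation":[0.2,-1.6,0.5],"twist":0},{"gripper":0.15,"translation":[0.4,-2.4,0],"twist":0},{"gripper":0.15,"translation":[0.5,-3,0],"twist":0},{"gripper":0.15,"translation":[0.5,-3,0],"twist":0}]'

```text
t: 37.85
tcp_pos: [468.2, -115.6, 156.8]
tool_rot: [0.763, 0.646, -0.0, -0.0]
wrist_force: [1.4, 0.2, -4.5]
opening: 0.281
```

Request:
move_arm --deltas '[{"gripper":0.15,"translation":[0.5,-3,0],"twist":0},{"gripper":0.15,"translation":[0.5,-3,0],"twist":0},{"gripper":0.15,"translation":[0.5,-3,0],"twist":0},{"gripper":0.15,"translation":[0.5,-3,0],"twist":0},{"gripper":0.15,"translation":[0.5,-3,0],"twist":0},{"gripper":0.15,"translation":[0.5,-3,0],"twist":0},{"gripper":0.15,"translation":[0.5,-3,0],"twist":0},{"gripper":0.15,"translation":[0.5,-2.5,0],"twist":0},{"gripper":0.15,"translation":[0.4,-2,0],"twist":0},{"gripper":0.15,"translation":[0.3,-1.5,0],"twist":0}]'

```text
t: 38.85
tcp_pos: [515.1, -385.9, 156.1]
tool_rot: [0.764, 0.645, -0.0, -0.001]
wrist_force: [0.5, 0.0, -4.7]
opening: 0.281
```

Request:
move_arm --deltas '[{"gripper":0.15,"translation":[0,-0.6,0],"twist":0},{"gripper":0.15,"translation":[0,0,0],"twist":0},{"gripper":0.15,"translation":[0,0,0],"twist":0}]'

```text
t: 39.15
tcp_pos: [515.4, -390.0, 156.5]
tool_rot: [0.763, 0.646, 0.0, -0.001]
wrist_force: [1.0, -0.1, -4.9]
opening: 0.277
```

Request:
move_arm --deltas '[{"gripper":0.15,"translation":[0.1,-0.6,-0.5],"twist":0},{"gripper":0.15,"translation":[0,-0.5,-1],"twist":0},{"gripper":0.15,"translation":[0,0,-1.2],"twist":0},{"gripper":0.15,"translation":[0,0,-0.8],"twist":0},{"gripper":0.15,"translation":[0,0,-0.3],"twist":0},{"gripper":0.15,"translation":[0,0,0],"twist":0},{"gripper":0.15,"translation":[0,0,0],"twist":0}]'

```text
t: 39.85
tcp_pos: [517.0, -402.1, 119.3]
tool_rot: [0.764, 0.646, 0.0, 0.0]
wrist_force: [-0.2, -0.9, -4.1]
opening: 0.279
```

```bash
python3 look.py 18; python3 stick.py 18 82 96; python3 stick.py 18 104 116
```

```text
39.85 [ 517.  -402.1  119.3] ang 80.45 [-0.2 -0.9 -4.1] 0.2788427958137283
[283. 134.] 13932 87.8 [ 464.8 -393.2   84.3   59.3   -9.8] [249. 225. 148.]
[281. 331.] 2367 87.7 [ 579.7 -413.2   49.7   38.3   80.5] [252. 225. 146.]
[281. 228.] 5742 112.6 [ 503.9 -400.4   62.9   37.7   80. ] [194. 190. 189.]
```

View pics/w18.png

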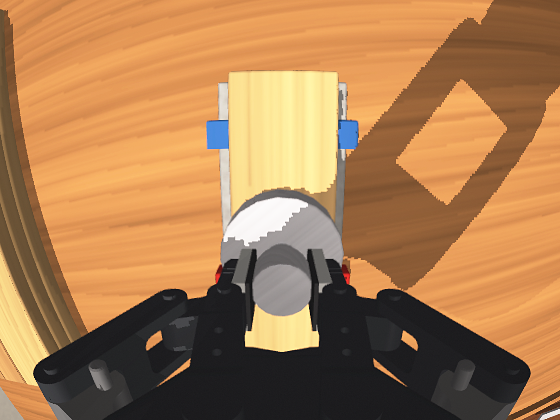

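The wrist view shows the weight centred on the pale board, board centre about (517.0,-401.9) and tool (517.0,-402.1). Lowering the last 5 mm.

Request:
move_arm --deltas '[{"gripper":0.15,"translation":[0,0,-0.2],"twist":0},{"gripper":0.15,"translation":[0,0,-0.15],"twist":0},{"gripper":0.15,"translation":[0,0,-0.1],"twist":0},{"gripper":0.15,"translation":[0,0,0],"twist":0},{"gripper":0.15,"translation":[0,0,0],"twist":0}]'

```text
t: 40.45
tcp_pos: [516.8, -402.1, 114.6]
tool_rot: [0.764, 0.646, 0.0, -0.0]
wrist_force: [0.5, 0.0, -4.9]
opening: 0.277
```

Request:
move_arm --deltas '[{"gripper":0.15,"translation":[0,0,-0.06],"twist":0},{"gripper":0.15,"translation":[0,0,0],"twist":0}]'

```text
t: 40.65
tcp_pos: [516.8, -402.2, 114.4]
tool_rot: [0.764, 0.646, -0.0, 0.0]
wrist_force: [-0.3, 1.4, -2.0]
opening: 0.283
```

Contact has taken about 3 N of the load, so I release and rise.

Request:
move_arm --deltas '[{"gripper":0.15,"translation":[0,0,-0.04],"twist":0},{"gripper":0.3,"translation":[0,0,0],"twist":0},{"gripper":0.4,"translation":[0,0,0],"twist":0},{"gripper":0.6,"translation":[0,0,0],"twist":0},{"gripper":0.7,"translation":[0,0,0],"twist":0},{"gripper":0.7,"translation":[0,0,1],"twist":0},{"gripper":0.7,"translation":[0,0,3],"twist":0},{"gripper":0.7,"translation":[0,0,4],"twist":0},{"gripper":0.7,"translation":[0,0,4],"twist":0},{"gripper":0.7,"translation":[-1,2,2],"twist":0}]'

```text
t: 41.65
tcp_pos: [508.4, -384.7, 259.4]
tool_rot: [0.764, 0.645, 0.0, 0.004]
wrist_force: [0.3, 0.4, 1.0]
opening: 0.701
```

Request:
move_arm --deltas '[{"gripper":0.7,"translation":[-1,4,0],"twist":0},{"gripper":0.7,"translation":[-1,4,0],"twist":0},{"gripper":0.7,"translation":[-1,4,0],"twist":0},{"gripper":0.7,"translation":[-1,4,0],"twist":0},{"gripper":0.7,"translation":[-1,4,0],"twist":0},{"gripper":0.7,"translation":[-1,4,0],"twist":0},{"gripper":0.7,"translation":[0,2,0],"twist":0},{"gripper":0.7,"translation":[0,0,0],"twist":0}]'

```text
t: 42.45
tcp_pos: [446.9, -119.9, 254.9]
tool_rot: [0.763, 0.647, 0.001, 0.001]
wrist_force: [0.7, -0.7, 0.3]
opening: 0.704
```

```bash
python3 look.py 19
python3 - <<'E'
from meas import *
import pickle
c=capture("scene");save(c,"s19.png")
s,w,t=pickle.load(open("l19.pkl","rb"))
P=cloud(t)
for lo,hi in((26,36),(46,56),(62,74),(82,94),(100,112),(130,146),(50,60)):
    for x in comps(t,P,lambda uv,z:plane(t,uv,z),lo=lo,hi=hi):
        if 400<x[3][0]<750 and (x[3][1]<-300 or x[3][1]>100): print(lo,*x)
a=cv2.imread("pics/t19.png");b=cv2.imread("pics/s19.png")
z=cv2.resize(b[170:300,60:240],(400,289));y=cv2.resize(a[150:330,380:520],(225,289))
o=np.zeros((589,800,3),np.uint8);o[:300,:400]=cv2.resize(a,(400,300));o[:300,400:]=cv2.resize(b,(400,300));o[300:,:400]=z;o[300:,400:625]=y
cv2.imwrite("pics/c19.png",o)
E
```

```text
42.45 [ 446.9 -119.9  254.9] ang 80.63 [ 0.7 -0.7  0.3] 0.7036262395774017
26 [557. 187.] 106 33.6 [ 607.4 -658.6   97.2    6.9   -1.3] [70. 52. 29.]
46 [204. 150.] 367 55.2 [693.5 154.7  75.5  75.1  -4.3] [215. 179. 109.]
62 [141. 144.] 66 71.7 [704.5 295.9  62.   20.8 -58.8] [125. 112.  96.]
82 [137. 140.] 99 92.8 [709.6 297.6  66.4  32.7 -54.5] [157. 143. 123.]
82 [466. 189.] 289 88.2 [ 592.6 -412.7   59.5   29.5   80.1] [217. 167.  94.]
100 [131. 133.] 228 109.7 [720.  303.6  51.3  45.1 -51.8] [210. 199. 177.]
50 [203. 150.] 398 56.4 [693.4 154.7  74.8  74.4  -4.5] [222. 186. 114.]
50 [142. 146.] 60 58.5 [702.6 296.2  60.7  19.3 -62.7] [125. 112.  96.]
```

View pics/c19.png

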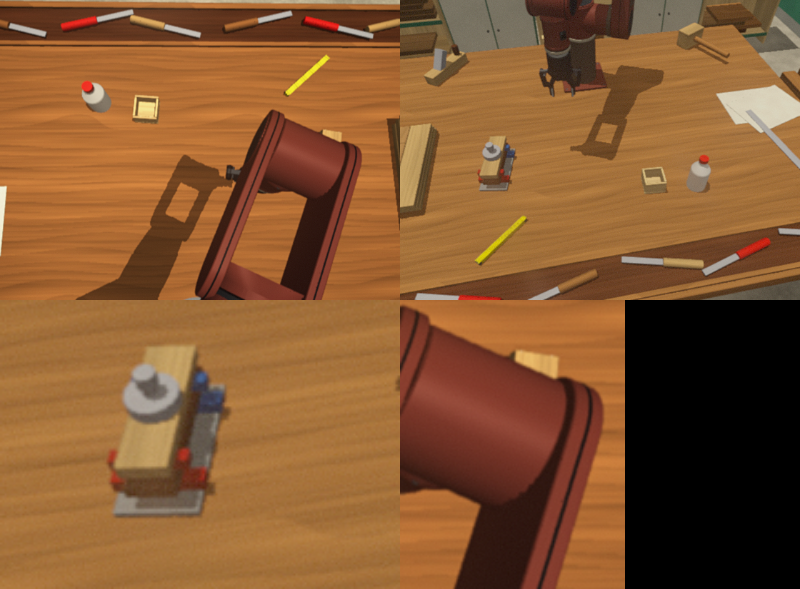

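The scene picture shows the full stack with the weight knob-up, and the bottle and box in their places. The arm hides the stack from the top camera, so I check it in the wrist picture.

```bash
for r in "26 36" "62 74" "82 94" "102 114" "130 150"; do echo $r; python3 stick.py 19 $r | grep -- ' -[34][0-9][0-9]'; done; python3 -c "
import pickle;from h import *
s,w,t=pickle.load(open('l19.pkl','rb'));P=wcloud(w,s);Z=P[...,2]
for lo,hi in((103,112),(134,148)):
  m=(Z>lo)&(Z<hi)&(P[...,1]<-300)&(P[...,1]>-500);print(m.sum(),rect(wplane(w,s,np.argwhere(m)[:,::-1],np.median(Z[m]))))"
```

```text
26 36
[111. 223.] 267 32.3 [ 459.4 -348.9   31.5   29.8   76.3] [ 49.  80. 123.]
[109. 262.] 73 35.3 [ 518.1 -371.3   77.     3.6  -11.1] [65. 43. 31.]
62 74
[ 91. 241.] 436 72.7 [ 480.6 -368.1  139.3   54.3   13.2] [124.  98.  67.]
82 94
[ 69. 250.] 2657 87.9 [ 507.7 -397.4  171.6   62.3   -9.7] [240. 220. 148.]
102 114
[ 68. 286.] 1143 107.8 [ 515.7 -397.7   62.3   60.3   24.6] [221. 218. 218.]
130 150
[ 52. 300.] 352 141.5 [ 516.4 -399.5   28.7   25.1  -73.5] [225. 222. 222.]
1090 [ 515.8 -398.    62.5   61.7   24.6]
304 [ 516.  -398.6   33.    25.4  -69.1]
```

View pics/w19.png

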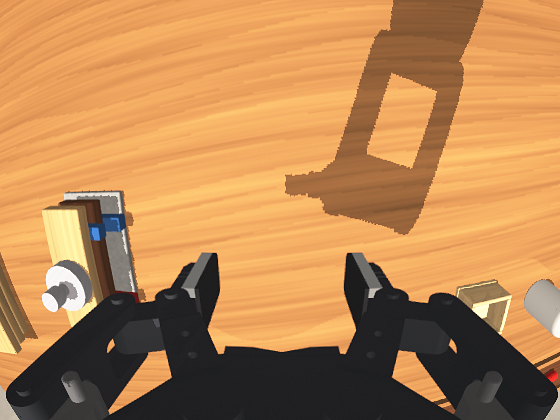

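This is an oblique view, consistent with a centred stack. I move the arm aside for one clear look from above.

Request:
move_arm --deltas '[{"gripper":0.7,"translation":[0,4,0],"twist":0},{"gripper":0.7,"translation":[0,4,0],"twist":0},{"gripper":0.7,"translation":[0,4,0],"twist":0},{"gripper":0.7,"translation":[0,4,0],"twist":0},{"gripper":0.7,"translation":[0,4,0],"twist":0},{"gripper":0.7,"translation":[0,4,0],"twist":0},{"gripper":0.7,"translation":[0,4,0],"twist":0},{"gripper":0.7,"translation":[0,3,0],"twist":0},{"gripper":0.7,"translation":[0,0,0],"twist":0}]'

```text
t: 43.5
tcp_pos: [447.3, 189.9, 253.6]
tool_rot: [0.763, 0.647, 0.0, -0.0]
wrist_force: [0.3, -0.5, 0.2]
opening: 0.703
```

```bash
python3 look.py 20
python3 - <<'E'
from meas import *
import pickle
s,w,t=pickle.load(open("l20.pkl","rb"));P=cloud(t)
for lo,hi in((26,36),(62,74),(82,94),(102,112),(130,146)):
    for x in comps(t,P,lambda uv,z:plane(t,uv,z),lo=lo,hi=hi):
        if 400<x[3][0]<750 and -500<x[3][1]<-300: print(lo,*x)
m=(P[...,2]>130)&(P[...,1]<-300)&(P[...,1]>-500);print(m.sum(),m.sum() and rect(P[m]))
cv2.imwrite("pics/c20.png",cv2.resize(t["color"][160:310,390:520,::-1],(520,600)))
E
```

```text
43.5 [447.3 189.9 253.6] ang 80.58 [ 0.3 -0.5  0.2] 0.7034906051681683
26 [434. 201.] 93 32.4 [ 580.6 -369.4   28.9   19.5   75.3] [102.  28.  18.]
26 [428. 252.] 88 32.2 [ 462.4 -349.6   28.6   19.    74.2] [46. 51. 72.]
62 [444. 197.] 61 69.9 [ 579.8 -375.4   17.6   17.    73.3] [131.  34.  22.]
62 [440. 245.] 107 72.0 [ 494.2 -362.9   89.6   16.2  -13.8] [70. 55. 43.]
82 [460. 228.] 1782 88.2 [ 514.  -399.3  189.1   60.8   -9.7] [204. 156.  88.]
102 [464. 225.] 534 107.9 [ 515.4 -400.5   62.3   61.9  -47.8] [174. 167. 158.]
130 [473. 222.] 153 141.6 [ 514.8 -400.4   27.1   22.4   89.6] [179. 173. 165.]
153 [ 515.3 -401.8   25.3   24.8  -48. ]
```

View pics/c20.png

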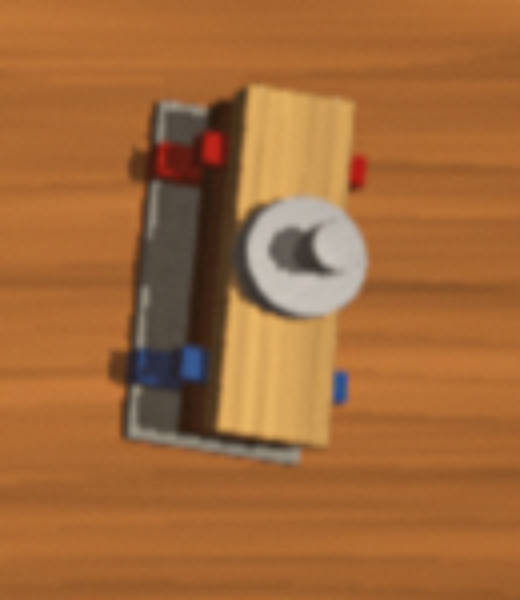

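Top view: rack centre about (515.4,-400.3) in this camera's frame, pale board (514.0,-399.3), weight (515.4,-400.5), all within about 2 mm and standing upright. Handing in.

```bash
python3 -c "
from cell import close_job
print(close_job())"
```

```text
the job is handed in; nothing more can be done
None
```

The stack is built in the order you asked and handed in at about 43.5 s. The dark board lies on the bearers, with the red and blue sticks over their own bearers. The pale board lies on the sticks, and the weight stands knob up in its middle. The gripper is open and well clear of everything.

**Last checks:**
- **Position:** in the last top picture the pale board and the weight's disc are each within about 2 mm of the rack centre. The wrist views after each placing had shown the dark board and both sticks within about 1.5 mm of their targets.
- **Angle:** the boards and sticks are within about half a degree of the rack's axes.
- **Bystanders:** the small box measured the same as at the start. The bottle looks unmoved in the pictures, but I did not re-measure its position precisely.

**What disagreed:** the three cameras differed by up to about 7 mm in absolute x, so I relied on positions measured relative to the rack within one view. The wrist picture taken just after the release was too oblique to be exact; it put the weight about 4 mm to one side, with the board shifted the same way. The later unobstructed top view did not show that shift. No contact force I saw passed about 6 N, and the close-out gave no verdict.

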